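# Spread the washed insulators and fold up the drying tray

## Task

The washed ceramic insulators lie in a heap on the folded-out drying tray: spread them into one even layer over the whole tray floor, lying flat, reaching out to all four corners, with about a finger's width (20 mm) clear between neighbours and none touching. Then fold the three hinged sides of the tray fully upright, and leave the other things on the bench where they are. If anything shifts meanwhile, put it right.

Things in the scene. Friction and masses are not known exactly. Their poses are not given: they have to be found in the camera images.
- tray: folding drying tray of perforated aluminium, fixed to the bench. Origin: centre of the underside; z up. Floor 190 mm along its x by 290 mm along its y, 4 mm thick (floor surface at z 4 mm). The wall on its -x edge (nearest the robot) is fixed and upright, 45 mm high, 3 mm thick. The other three edges carry hinged side panels. Turned up to 0.2 rad about z.
- far_side (a joint): hinge of the panel on the far side, away from the standing wall (tray +x): 0 = lying flat outwards, 1.571 = upright (its stop); begins partly raised at 0.5 to 0.8. Stiff friction hinge (about 0.1 N m, some 2 N at the rim): stays where it is left, no spring. Hinge line 4 mm above the bench, along that edge of the floor.
- far_side_rim (a point): middle of the rolled free rim (7 mm thick round bar) of that panel, 50 mm from its hinge line; the panel is 3 mm sheet, 278 mm along the hinge. A side is raised by pushing the rim from outside, inwards and up along its arc.
- left_side (a joint): hinge of the panel on the left end (tray +y): 0 = lying flat outwards, 1.571 = upright (its stop); begins partly raised at 0.5 to 0.8. Stiff friction hinge (about 0.1 N m, some 2 N at the rim): stays where it is left, no spring. Hinge line 4 mm above the bench, along that edge of the floor.
- left_side_rim (a point): middle of the rolled free rim (7 mm thick round bar) of that panel, 50 mm from its hinge line; the panel is 3 mm sheet, 178 mm along the hinge. A side is raised by pushing the rim from outside, inwards and up along its arc.
- right_side (a joint): hinge of the panel on the right end (tray -y): 0 = lying flat outwards, 1.571 = upright (its stop); begins partly raised at 0.5 to 0.8. Stiff friction hinge (about 0.1 N m, some 2 N at the rim): stays where it is left, no spring. Hinge line 4 mm above the bench, along that edge of the floor.
- right_side_rim (a point): middle of the rolled free rim (7 mm thick round bar) of that panel, 50 mm from its hinge line; the panel is 3 mm sheet, 178 mm along the hinge. A side is raised by pushing the rim from outside, inwards and up along its arc.
- ins1_c (a point): centre of a brown-glazed ceramic strain insulator, dog-bone shaped, all alike, loose, 0.17 kg: 70 mm along its x; two square end blocks 40 x 40 mm, 18 mm long each, joined by a round waist of 24 mm diameter and 34 mm length. Lying, its centre is 20 mm above what it lies on. Grip it across the waist. Always present.
- ins2_c (a point): centre of a brown-glazed ceramic strain insulator, dog-bone shaped, all alike, loose, 0.17 kg: 70 mm along its x; two square end blocks 40 x 40 mm, 18 mm long each, joined by a round waist of 24 mm diameter and 34 mm length. Lying, its centre is 20 mm above what it lies on. Grip it across the waist. Always present.
- ins3_c (a point): centre of a brown-glazed ceramic strain insulator, dog-bone shaped, all alike, loose, 0.17 kg: 70 mm along its x; two square end blocks 40 x 40 mm, 18 mm long each, joined by a round waist of 24 mm diameter and 34 mm length. Lying, its centre is 20 mm above what it lies on. Grip it across the waist. Always present.
- ins4_c (a point): centre of a brown-glazed ceramic strain insulator, dog-bone shaped, all alike, loose, 0.17 kg: 70 mm along its x; two square end blocks 40 x 40 mm, 18 mm long each, joined by a round waist of 24 mm diameter and 34 mm length. Lying, its centre is 20 mm above what it lies on. Grip it across the waist. Always present.
- ins5_c (a point): centre of a brown-glazed ceramic strain insulator, dog-bone shaped, all alike, loose, 0.17 kg: 70 mm along its x; two square end blocks 40 x 40 mm, 18 mm long each, joined by a round waist of 24 mm diameter and 34 mm length. Lying, its centre is 20 mm above what it lies on. Grip it across the waist. Always present.
- ins6_c (a point): centre of a brown-glazed ceramic strain insulator, dog-bone shaped, all alike, loose, 0.17 kg: 70 mm along its x; two square end blocks 40 x 40 mm, 18 mm long each, joined by a round waist of 24 mm diameter and 34 mm length. Lying, its centre is 20 mm above what it lies on. Grip it across the waist. May be absent.
- ins7_c (a point): centre of a brown-glazed ceramic strain insulator, dog-bone shaped, all alike, loose, 0.17 kg: 70 mm along its x; two square end blocks 40 x 40 mm, 18 mm long each, joined by a round waist of 24 mm diameter and 34 mm length. Lying, its centre is 20 mm above what it lies on. Grip it across the waist. May be absent.
- ins8_c (a point): centre of a brown-glazed ceramic strain insulator, dog-bone shaped, all alike, loose, 0.17 kg: 70 mm along its x; two square end blocks 40 x 40 mm, 18 mm long each, joined by a round waist of 24 mm diameter and 34 mm length. Lying, its centre is 20 mm above what it lies on. Grip it across the waist. May be absent.
- screwdriver: screwdriver, lying on the bench; not part of the job: leave alone
- multimeter: hand meter, 150 x 75 x 32 mm, lying on the bench; not part of the job: leave alone
- solder_reel: reel, 60 mm across, 40 mm high, lying on the bench; not part of the job: leave alone
- screw_tub: small steel tub, 90 x 60 x 25 mm, lying on the bench; not part of the job: leave alone
Things that resemble listed ones, but are neither listed nor needed, are in the scene too. Leave any orange or red look-alike of the part that bears ins3_c alone.

How it is judged:
On the way, in this order (a step that is already met when the one before it is completed fails the run):
1. all insulators lie in one spread layer on the tray floor (x of ins1_c in the frame of tray between -0.09 and 0.09 m and y of ins1_c in the frame of tray between -0.14 and 0.14 m and z of ins1_c in the frame of tray between 0.015 and 0.031 m and x of ins2_c in the frame of tray between -0.09 and 0.09 m and y of ins2_c in the frame of tray between -0.14 and 0.14 m and z of ins2_c in the frame of tray between 0.015 and 0.031 m and x of ins3_c in the frame of tray between -0.09 and 0.09 m and y of ins3_c in the frame of tray between -0.14 and 0.14 m and z of ins3_c in the frame of tray between 0.015 and 0.031 m and x of ins4_c in the frame of tray between -0.09 and 0.09 m and y of ins4_c in the frame of tray between -0.14 and 0.14 m and z of ins4_c in the frame of tray between 0.015 and 0.031 m and x of ins5_c in the frame of tray between -0.09 and 0.09 m and y of ins5_c in the frame of tray between -0.14 and 0.14 m and z of ins5_c in the frame of tray between 0.015 and 0.031 m and x of ins6_c in the frame of tray between -0.09 and 0.09 m and y of ins6_c in the frame of tray between -0.14 and 0.14 m and z of ins6_c in the frame of tray between 0.015 and 0.031 m and x of ins7_c in the frame of tray between -0.09 and 0.09 m and y of ins7_c in the frame of tray between -0.14 and 0.14 m and z of ins7_c in the frame of tray between 0.015 and 0.031 m and x of ins8_c in the frame of tray between -0.09 and 0.09 m and y of ins8_c in the frame of tray between -0.14 and 0.14 m and z of ins8_c in the frame of tray between 0.015 and 0.031 m and horizontal distance between ins1_c and ins2_c above 0.055 m and contact force between ins1 and ins2 below 0.05 N and horizontal distance between each of ins1_c, ins2_c and ins3_c above 0.055 m and contact force between each of ins1, ins2 and ins3 below 0.05 N and horizontal distance between each of ins1_c, ins2_c, ins3_c and ins4_c above 0.055 m and contact force between each of ins1, ins2, ins3 and ins4 below 0.05 N and horizontal distance between each of ins1_c, ins2_c, ins3_c, ins4_c and ins5_c above 0.055 m and contact force between each of ins1, ins2, ins3, ins4 and ins5 below 0.05 N and horizontal distance between each of ins1_c, ins2_c, ins3_c, ins4_c, ins5_c and ins6_c above 0.055 m and contact force between each of ins1, ins2, ins3, ins4, ins5 and ins6 below 0.05 N and horizontal distance between each of ins1_c, ins2_c, ins3_c, ins4_c, ins5_c, ins6_c and ins7_c above 0.055 m and contact force between each of ins1, ins2, ins3, ins4, ins5, ins6 and ins7 below 0.05 N and horizontal distance between each of ins1_c, ins2_c, ins3_c, ins4_c, ins5_c, ins6_c, ins7_c and ins8_c above 0.055 m and contact force between each of ins1, ins2, ins3, ins4, ins5, ins6, ins7 and ins8 below 0.05 N and ((x of ins1_c in the frame of tray below -0.02 m and y of ins1_c in the frame of tray below -0.07 m) or (x of ins2_c in the frame of tray below -0.02 m and y of ins2_c in the frame of tray below -0.07 m) or (x of ins3_c in the frame of tray below -0.02 m and y of ins3_c in the frame of tray below -0.07 m) or (x of ins4_c in the frame of tray below -0.02 m and y of ins4_c in the frame of tray below -0.07 m) or (x of ins5_c in the frame of tray below -0.02 m and y of ins5_c in the frame of tray below -0.07 m) or (x of ins6_c in the frame of tray below -0.02 m and y of ins6_c in the frame of tray below -0.07 m) or (x of ins7_c in the frame of tray below -0.02 m and y of ins7_c in the frame of tray below -0.07 m) or (x of ins8_c in the frame of tray below -0.02 m and y of ins8_c in the frame of tray below -0.07 m)) and ((x of ins1_c in the frame of tray below -0.02 m and y of ins1_c in the frame of tray above 0.07 m) or (x of ins2_c in the frame of tray below -0.02 m and y of ins2_c in the frame of tray above 0.07 m) or (x of ins3_c in the frame of tray below -0.02 m and y of ins3_c in the frame of tray above 0.07 m) or (x of ins4_c in the frame of tray below -0.02 m and y of ins4_c in the frame of tray above 0.07 m) or (x of ins5_c in the frame of tray below -0.02 m and y of ins5_c in the frame of tray above 0.07 m) or (x of ins6_c in the frame of tray below -0.02 m and y of ins6_c in the frame of tray above 0.07 m) or (x of ins7_c in the frame of tray below -0.02 m and y of ins7_c in the frame of tray above 0.07 m) or (x of ins8_c in the frame of tray below -0.02 m and y of ins8_c in the frame of tray above 0.07 m)) and ((x of ins1_c in the frame of tray above 0.02 m and y of ins1_c in the frame of tray below -0.07 m) or (x of ins2_c in the frame of tray above 0.02 m and y of ins2_c in the frame of tray below -0.07 m) or (x of ins3_c in the frame of tray above 0.02 m and y of ins3_c in the frame of tray below -0.07 m) or (x of ins4_c in the frame of tray above 0.02 m and y of ins4_c in the frame of tray below -0.07 m) or (x of ins5_c in the frame of tray above 0.02 m and y of ins5_c in the frame of tray below -0.07 m) or (x of ins6_c in the frame of tray above 0.02 m and y of ins6_c in the frame of tray below -0.07 m) or (x of ins7_c in the frame of tray above 0.02 m and y of ins7_c in the frame of tray below -0.07 m) or (x of ins8_c in the frame of tray above 0.02 m and y of ins8_c in the frame of tray below -0.07 m)) and ((x of ins1_c in the frame of tray above 0.02 m and y of ins1_c in the frame of tray above 0.07 m) or (x of ins2_c in the frame of tray above 0.02 m and y of ins2_c in the frame of tray above 0.07 m) or (x of ins3_c in the frame of tray above 0.02 m and y of ins3_c in the frame of tray above 0.07 m) or (x of ins4_c in the frame of tray above 0.02 m and y of ins4_c in the frame of tray above 0.07 m) or (x of ins5_c in the frame of tray above 0.02 m and y of ins5_c in the frame of tray above 0.07 m) or (x of ins6_c in the frame of tray above 0.02 m and y of ins6_c in the frame of tray above 0.07 m) or (x of ins7_c in the frame of tray above 0.02 m and y of ins7_c in the frame of tray above 0.07 m) or (x of ins8_c in the frame of tray above 0.02 m and y of ins8_c in the frame of tray above 0.07 m))), for 0.2 s.
2. the three hinged sides are upright (value of joint each of far_side, left_side, right_side above 1.43 rad), for 0.2 s.
At the end, for the whole second after the job is handed in: every insulator lies flat on the tray floor (centre within 90 x 140 mm of the tray's centre), centres 55 mm or more apart, none touching; each corner has one whose centre is over 20 mm in x and 70 mm in y from the tray's centre; hinges beyond 1.43 rad; all at rest (all of step 1 and all of step 2 and linear speed of each of ins1, ins2, ins3, ins4, ins5, ins6, ins7, ins8 below 0.02 m/s).
It fails at once if a thing that is not part of the job was moved by more than 40 mm (distance of any of screwdriver, multimeter, solder_reel, screw_tub from where it was at the start of the episode above 0.04 m).
Of ins6, ins7, ins8 only 1 to 3 are there at a start; the rules pass over those that are not, and their reading is None.
At some moment in a run one of ins1, ins2, ins3, ins4 may be knocked a few centimetres aside while the robot is not near it.
Once in a run the grip may slacken for a moment while it holds something.
It also fails if it takes over 210 s, if anything falls off the work surface, if the arm or the gripper's body presses on something with over 40 N, if the wrist force passes 120 N, or if a joint passes its speed limit or range.

## Robot

A 7-joint arm with a two-finger parallel gripper is mounted at the origin on the work surface. World frame = base frame: x ahead of the robot, y to its left, z up, the work surface at z = 0. Lengths are in m, angles in rad, forces in N, time in s.
With the tool pointing down it reaches from about 0.425 to 0.95 m from the base axis. Payload 4.7 kg.
Tool frame: the origin (TCP) lies at the very end of the fingers, on their centre line; the grasp point (between the pads) lies 19 mm behind it; z points along the fingers, y is the direction in which the jaws open and shut (so a half turn about z gives the same grasp; the last joint's range is limited). The gripper opens to 87 mm and grips with 3 to 60 N. Pads are 19 mm wide; open, the fingers measure 117 mm over their backs; the gripper's body (75 mm by 190 mm) begins 51 mm behind the grasp point.
Start: joints at [1.078, 0.469, -0.049, 1.532, 0.024, 1.141, -0.082], TCP at [0.302, -0.604, 0.223] pointing down, gripper open.
Joint ranges: [-2.59, 2.59], [-0.33, 1.99], [-1.39, 1.29], [0.1, 2.45], [-1.04, 4.18], [0.21, 1.99], [-2.66, 2.66]. Speed limits (rad/s): [2.57, 2.57, 3.14, 3.14, 3.14, 3.14, 3.14].

## Interface

Orientations are given as a rotation vector (axis times angle).
In Python, from rig import status, capture, camera_info, order gives the robot as it stands. The module is installed in compiled form; this text tells all that it offers.
- The arm moves only by the tool send_rows, never from a script. Its argument "motion" is a list of rows, each a list of 7 numbers: the finger opening in m, from 0 to 0.087, then the shift along the tool's x, y, z in m, then the turn, a rotation vector about the tool's x, y, z in rad. In form: [[fingers, x, y, z, rx, ry, rz], ...]. A call has 1 to 8 rows; each row is the pose to reach, as a shift and turn from the pose commanded when the call began, along the tool's axes at that moment; what a row does not reach only later rows make up. A row lasts 1/8 s, in which the tool goes at most 62.5 mm and 10.7 degrees, less where a joint would pass 70% of its speed; a pose out of reach is approached as far as the arm can. A call with a gripper value outside its range is refused whole. The fingers move at their own pace and stop on an object; the grip force is fixed at half the most. Time passes only in rows, so rows that repeat a pose let the fingers close. It gives the time, the measured TCP pose, the force and the opening at its end, in the units of the state.
- status.observe(): the state, without advancing time (a new reading comes with each control period).
- capture(name): name is "scene" or "top" or "wrist"; returns the picture (480x640x3 uint8, red, green, blue); there is no depth.
- camera_info(name): a dict with "fx", "fy", "cx", "cy" (pixels), "rvec" (rotation vector, rad) and "tvec" (3), from world to camera coordinates, as OpenCV has them. Camera axes: x right, y down, z forward; pixel columns grow to the right and rows downward; lengths in m; the calibration is good to about 2 mm. The wrist camera is an equidistant fisheye: a pixel r from the principal point sees the ray r / f radians off the axis. A picture is of the moment at which its call begins: read the wrist's pose just before it. camera_info takes no time and is no camera call; for the wrist camera it gives the pose at the moment of the call.
- order.finish_job(): hands the job in, once; it reports no verdict.
The state is a dict: "t": time; "joints": joint angles; "joint_vel": joint speeds; "joint_efforts": joint torques, N m; "tcp_pos": TCP position; "ee_rot": TCP orientation; "ft_force": force on the tool from outside, world axes, zero at the start; "moment": the same for the moment, N m; "grip_width": finger opening in m.
Only numpy, scipy, OpenCV 4.12 (cv2) and the standard library are available. Lean on these libraries where they do the work, as an engineer would, in place of code of your own. Each camera call takes 0.05 s, during which the arm holds its last target.

## Working session

There is one attempt and no reset: what is moved stays moved. The work goes in short steps, Python scripts to look and compute and a tool call to move; the robot and the scene stay as the last step left them, time stands still between calls to the robot, and variables do not carry over. Pictures are saved under pics/ and viewed, and the job is handed in when it is done.

Besides the shell and the picture viewer there is one more tool, called after "Call:" in YAML: its name, and indented under it one key for each argument. send_rows: Moves the arm, as the interface text tells. Its arguments: {"type":"object","properties":{"motion":{"type":"array","items":{"type":"array","items":{"type":"number"}}}},"required":["motion"]}

```bash
mkdir -p pics
python3 - <<'E'
from rig import status,capture,camera_info
import cv2
s=status.observe();print(s)
for n in("scene","top","wrist"):
    print(n,camera_info(n)); cv2.imwrite(f"pics/{n}0.png",capture(n)[:,:,::-1])
E
```

```text
{'t': 0.0, 'joints': array([ 1.07810878,  0.4694499 , -0.0485701 ,  1.5336638 ,  0.02412475,
        1.14099628, -0.08231795]), 'joint_vel': array([-0.00095833, -0.00016477,  0.00076602,  0.0018704 ,  0.00108386,
        0.00077397,  0.00021464]), 'joint_efforts': array([ 3.14431518e-04, -5.07975090e+01, -8.05993052e-02, -2.36154485e+01,
       -6.14093081e-02,  3.78415233e-02,  1.65219358e-04]), 'tcp_pos': array([ 0.30168177, -0.6031778 ,  0.22150641]), 'ee_rot': array([-3.05569759e+00, -7.21579995e-01,  8.54025900e-04]), 'ft_force': array([-0.0367311 , -0.44955451,  0.72645038]), 'moment': array([0.00037589, 0.01287273, 0.06770524]), 'grip_width': 0.08689826566521874}
scene {'fx': 447.91025599549977, 'fy': 447.91025599549977, 'cx': 317.0807424227015, 'cy': 231.97321239882146, 'rvec': array([ 1.10031216,  2.17903961, -1.15599201]), 'tvec': array([ 0.32689411, -0.209805  ,  1.3999697 ])}
top {'fx': 524.2639517240119, 'fy': 524.2639517240119, 'cx': 319.39630401232097, 'cy': 237.85231859100534, 'rvec': array([ 2.20095689, -2.16393304,  0.08179583]), 'tvec': array([-0.00946511,  0.62179831,  1.07685297])}
wrist {'fx': 371.64829954431775, 'fy': 371.64829954431775, 'cx': 317.9755427101673, 'cy': 238.02483147688412, 'rvec': array([-2.44250834,  1.50716267,  0.23552642]), 'tvec': array([-0.67466794, -0.03875646,  0.39224264])}
```

View pics/top0.png

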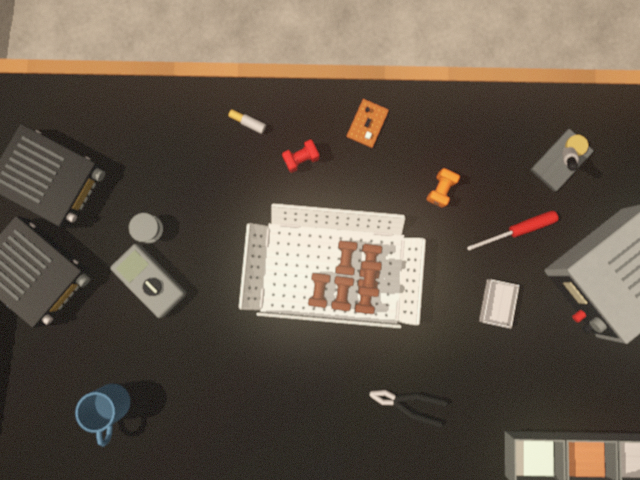

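View pics/scene0.png

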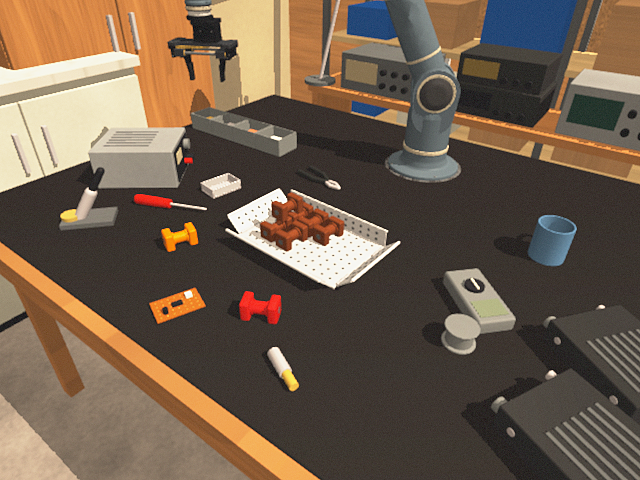

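View pics/wrist0.png

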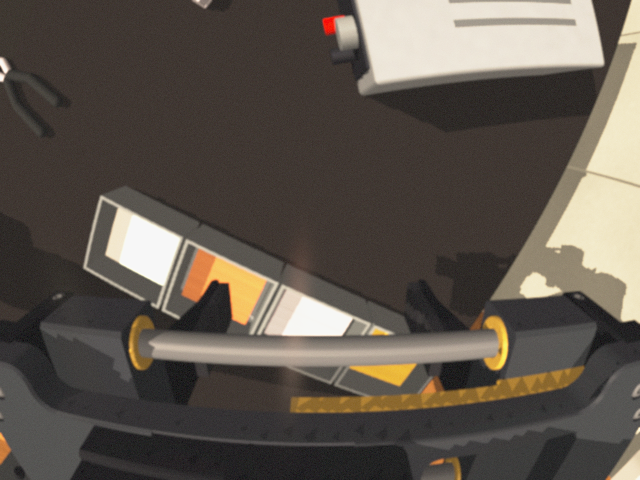

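```bash
cat > h.py <<'E'
import numpy as np,cv2
from scipy.spatial.transform import Rotation as R
from rig import status,capture,camera_info
def ray(n,px,info=None):
    c=info or camera_info(n); u,v=px
    Rm=cv2.Rodrigues(np.array(c['rvec']))[0]; o=-Rm.T@c['tvec']
    x=(u-c['cx'])/c['fx'];y=(v-c['cy'])/c['fy']
    if n=='wrist':
        r=np.hypot(x,y); d=np.array([x/r*np.sin(r),y/r*np.sin(r),np.cos(r)]) if r>1e-9 else np.array([0,0,1.])
    else: d=np.array([x,y,1.])
    return o,Rm.T@d
def onz(n,px,z,info=None):
    o,d=ray(n,px,info); return o+d*(z-o[2])/d[2]
def proj(n,P,info=None):
    c=info or camera_info(n); Rm=cv2.Rodrigues(np.array(c['rvec']))[0]
    p=Rm@np.asarray(P,float)+c['tvec']
    if n=='wrist':
        t=np.arctan2(np.hypot(p[0],p[1]),p[2]);h=np.hypot(p[0],p[1])
        return np.array([c['cx']+c['fx']*t*p[0]/h,c['cy']+c['fy']*t*p[1]/h])
    return np.array([c['cx']+c['fx']*p[0]/p[2],c['cy']+c['fy']*p[1]/p[2]])
E
python3 - <<'E'
from h import *
im=cv2.imread('pics/top0.png')
cv2.imwrite('pics/topc.png',cv2.resize(im[195:335,230:435],None,fx=3.9,fy=3.9,interpolation=cv2.INTER_CUBIC))
im=cv2.imread('pics/scene0.png')
cv2.imwrite('pics/scc.png',cv2.resize(im[175:295,215:410],None,fx=4,fy=4,interpolation=cv2.INTER_CUBIC))
for n in('top','scene'):
    print(n,ray(n,(320,240))[0], onz(n,(320,240),0))
for p in [(272,206),(404,214),(243,310),(424,322),(258,316),(400,326)]: print(p,onz('top',p,.0).round(3))
E
```

```text
top [ 5.38752300e-01 -3.86723322e-04  1.12075013e+00] [ 6.19057616e-01 -2.56532591e-04  0.00000000e+00]
scene [1.23195736 0.48339094 0.5995059 ] [ 0.52568872 -0.01325598  0.        ]
(272, 206) [0.691 0.104 0.   ]
(404, 214) [ 0.678 -0.18   0.   ]
(243, 310) [0.467 0.161 0.   ]
(424, 322) [ 0.449 -0.223  0.   ]
(258, 316) [0.455 0.128 0.   ]
(400, 326) [ 0.439 -0.173  0.   ]
```

View pics/topc.png

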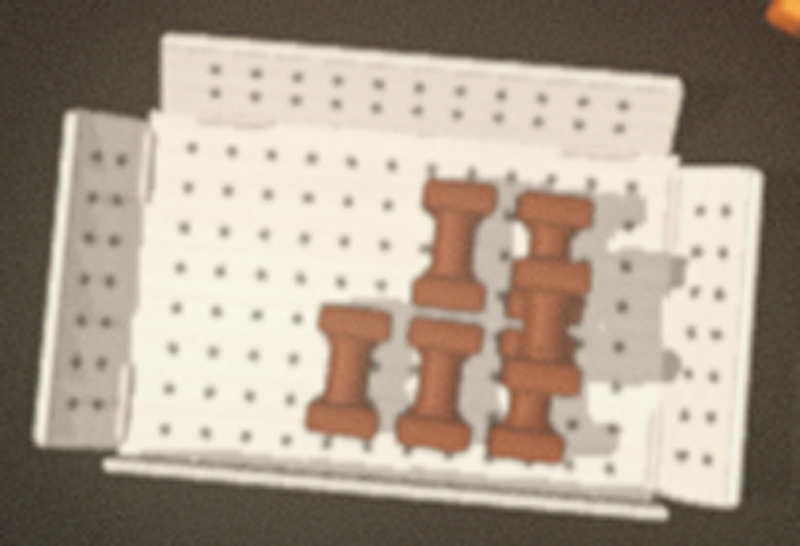

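View pics/scc.png

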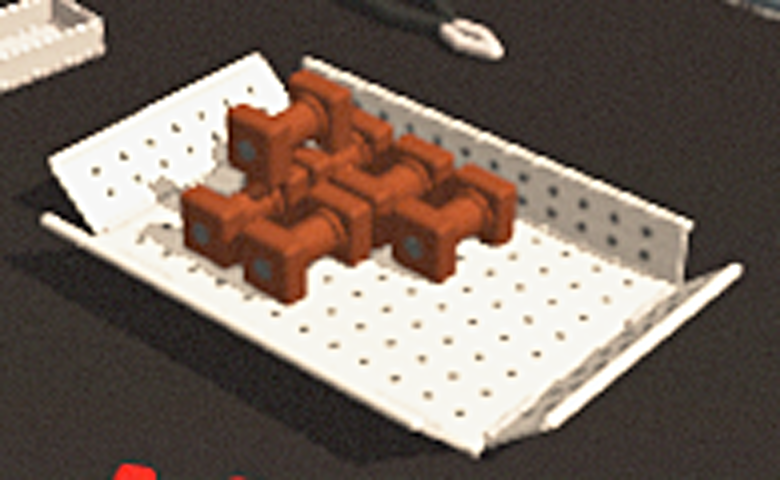

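Run:
```python
from h import *
c=lambda p:(230+(p[0]+.5)/3.9-.5,195+(p[1]+.5)/3.9-.5)
f=[c(p) for p in [(152,112),(678,158),(125,455),(650,498)]]
P=[onz('top',p,.004) for p in f]
for p,q in zip(f,P): print(np.round(p,1),q.round(4))
for a,b in((0,1),(2,3),(0,2),(1,3)):
    d=P[b]-P[a];print(a,b,np.linalg.norm(d).round(4),np.degrees(np.arctan2(d[1],d[0])).round(2))
# holes
im=cv2.imread('pics/top0.png');
# wall rim ends (top z .049)
for p in [(105,462),(667,513)]: print('wall',onz('top',c(p),.049).round(4))
for n,p,z in [('A',(454,246),.044),('C',(348,372),.044),('D',(440,386),.044),('F',(546,328),.084),('Bblk',(553,210),.044),('Eblk',(527,441),.044)]:
    print(n,onz('top',c(p),z).round(4))
b=im[:,:,0].astype(int);r=im[:,:,2].astype(int)
m=((r-b>40)&(r>70)).astype(np.uint8);m[:235]=0;m[320:]=0;m[:,:300]=0;m[:,390:]=0
k,l,st,ce=cv2.connectedComponentsWithStats(m)
for i in range(1,k):
    if st[i,4]>30:
        ys,xs=np.where(l==i);rr=cv2.minAreaRect(np.c_[xs,ys].astype(np.float32))
        print(st[i],rr, onz('top',rr[0],.044).round(4))
```

```text
[268.6 223.3] [0.6526 0.1104 0.004 ]
[403.5 235.1] [ 0.6322 -0.1784  0.004 ]
[261.7 311.3] [0.4656 0.1205 0.004 ]
[396.3 322.3] [ 0.4473 -0.1642  0.004 ]
0 1 0.2895 -94.05
2 3 0.2852 -93.67
0 2 0.1873 176.91
1 3 0.1854 175.59
wall [0.4648 0.1259 0.049 ]
wall [ 0.4435 -0.1665  0.049 ]
A [ 0.5804 -0.0543  0.044 ]
C [5.134e-01 3.000e-04 4.400e-02]
D [ 0.5069 -0.048   0.044 ]
F [ 0.5382 -0.0994  0.084 ]
Bblk [ 0.6002 -0.1063  0.044 ]
Eblk [ 0.4791 -0.0938  0.044 ]
[335 240  22  36 501] ((345.95184326171875, 257.4175109863281), (19.104019165039062, 33.77590560913086), 6.581944942474365) [ 0.5809 -0.0542  0.044 ]
[ 355  244   27   70 1206] ((369.064697265625, 278.6277770996094), (21.64471435546875, 69.22337341308594), 6.842772960662842) [ 0.5383 -0.1021  0.044 ]
[308 273  22  35 490] ((318.58465576171875, 289.8230895996094), (18.48117446899414, 33.489376068115234), 7.125016689300537) [0.5138 0.0009 0.044 ]
[331 276  23  35 503] ((342.03851318359375, 293.19232177734375), (19.225383758544922, 33.36534118652344), 7.125016689300537) [ 0.5077 -0.0471  0.044 ]
```

```bash
cat >> h.py <<'E'
T=np.array([.549,-.028,0]);YAW=-0.07
RT=R.from_euler('z',YAW).as_matrix()
def tr(p): return RT.T@(np.asarray(p)-T)
def wd(p): return RT@np.asarray(p)+T
RD=RT@np.diag([1,-1,-1.])
def delta(pt,Rw=RD):
    s=status.observe(); R0=R.from_rotvec(s['ee_rot']).as_matrix()
    d=R0.T@(wd(pt)-s['tcp_pos']); w=R.from_matrix(R0.T@Rw).as_rotvec()
    return d.round(4),w.round(4)
def st():
    s=status.observe();print('t',round(s['t'],2),'tray tcp',tr(s['tcp_pos']).round(4),'f',s['ft_force'].round(1),'w',round(s['grip_width'],4))
    print('rot err',R.from_matrix(R.from_rotvec(s['ee_rot']).as_matrix().T@RD).as_rotvec().round(4), 'j',s['joints'].round(2))
E
python3 - <<'E'
from h import *
st()
for n,p in dict(A=(.5805,-.0543),C=(.5136,.0005),D=(.5075,-.0475),F=(.538,-.1),B=(.574,-.103),E=(.505,-.097)).items(): print(n,tr([*p,0]).round(4))
f=tr([.538,-.1,0]);print(delta([f[0],f[1],.2]))
E
```

```text
t 0.15 tray tcp [-0.2064 -0.5912  0.2218] f [ 1.  0. -0.] w 0.0867
rot err [-1.400e-03  4.000e-04  5.338e-01] j [ 1.08  0.47 -0.05  1.53  0.02  1.14 -0.08]
A [ 0.0333 -0.024   0.    ]
C [-0.0373  0.026   0.    ]
D [-0.04   -0.0224  0.    ]
F [-0.0059 -0.0726  0.    ]
B [ 0.0302 -0.0731  0.    ]
E [-0.0391 -0.0719  0.    ]
(array([ 0.4364, -0.3444,  0.0223]), array([-1.400e-03,  4.000e-04,  5.338e-01]))
```

Call:
send_rows:
  motion:
    - [0.06,0.04,-0.03,0.002,0,0,0.15]
    - [0.06,0.436,-0.344,0.022,0,0,0.534]
    - [0.06,0.436,-0.344,0.022,0,0,0.534]
    - [0.06,0.436,-0.344,0.022,0,0,0.534]
    - [0.06,0.436,-0.344,0.022,0,0,0.534]
    - [0.06,0.436,-0.344,0.022,0,0,0.534]
    - [0.06,0.436,-0.344,0.022,0,0,0.534]
    - [0.06,0.436,-0.344,0.022,0,0,0.534]

```text
t: 1.15
tcp_pos: [0.5094, -0.1617, 0.2033]
ee_rot: [3.139, -0.111, 0.0]
ft_force: [0.2, -0.5, 1.1]
grip_width: 0.0598
```

Run:
```python
from h import *
st();print(delta([-.006,-.0726,.2]))
```

```text
t 1.15 tray tcp [-0.0302 -0.1362  0.2033] f [ 0.2 -0.5  1.1] w 0.0598
rot err [ 0.0002 -0.0003 -0.0004] j [ 0.35  0.27 -0.15  1.88  0.05  1.   -1.46]
(array([ 0.0242, -0.0636,  0.0033]), array([ 0.0002, -0.0003, -0.0004]))
```

Call:
send_rows:
  motion:
    - [0.045,0.024,-0.064,0.003,0,0,0]
    - [0.045,0.024,-0.064,0.003,0,0,0]
    - [0.045,0.024,-0.064,0.003,0,0,0]

```text
t: 1.52
tcp_pos: [0.5371, -0.1014, 0.2]
ee_rot: [3.139, -0.109, -0.001]
ft_force: [-0.1, -0.8, -0.9]
grip_width: 0.0462
```

Run:
```python
from h import *
st()
i=camera_info('wrist');im=capture('wrist');cv2.imwrite('pics/w1.png',im[:,:,::-1])
print(i)
for n,p in dict(A=(.0333,-.024,.044),C=(-.0373,.026,.044),D=(-.04,-.0224,.044),F=(-.0059,-.0726,.084),cNL=(-.095,.145,.004),cFL=(.095,.145,.004),cFR=(.095,-.145,.004)).items(): print(n,proj('wrist',wd(p),i).round(0))
```

```text
t 1.52 tray tcp [-0.0068 -0.074   0.2   ] f [-0.1 -0.8 -0.9] w 0.0462
rot err [0.0004 0.0008 0.0008] j [ 0.26  0.29 -0.18  1.86  0.06  1.   -1.59]
{'fx': 371.64829954431775, 'fy': 371.64829954431775, 'cx': 317.9755427101673, 'cy': 238.02483147688412, 'rvec': array([-1.98738594,  2.12799293,  0.33025612]), 'tvec': array([-0.06566068,  0.48599941,  0.53627072])}
A [259. 174.]
C [210. 250.]
D [261. 253.]
F [315. 230.]
cNL [129. 284.]
cFL [110. 118.]
cFR [391. 106.]
```

View pics/w1.png

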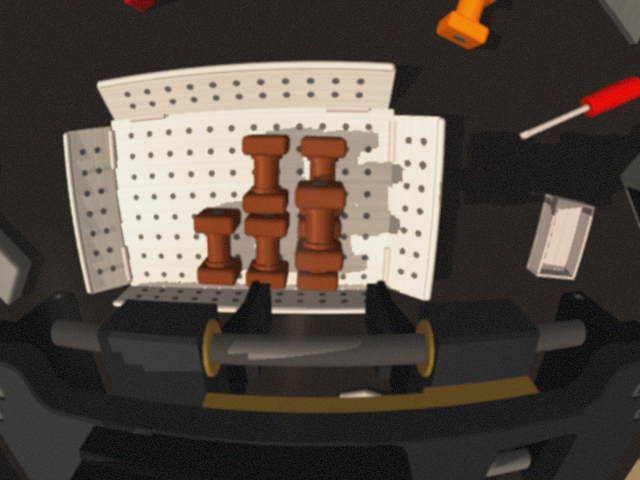

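Call:
send_rows:
  motion:
    - [0.045,0.001,0.002,0.05,0,0,0]
    - [0.045,0.001,0.002,0.1,0,0,0]
    - [0.045,0.001,0.002,0.135,0,0,0]
    - [0.045,0.001,0.002,0.15,0,0,0]
    - [0.0,0.001,0.002,0.15,0,0,0]
    - [0.0,0.001,0.002,0.15,0,0,0]
    - [0.0,0.001,0.002,0.15,0,0,0]
    - [0.0,0.001,0.002,0.15,0,0,0]

```text
t: 2.58
tcp_pos: [0.5394, -0.1036, 0.0518]
ee_rot: [3.139, -0.11, 0.005]
ft_force: [-0.7, 0.6, 5.9]
grip_width: 0.0232
```

Run:
```python
from h import *
st();print(delta([.045,.1,.13]))
```

```text
t 2.58 tray tcp [-0.0043 -0.076   0.0518] f [-0.7  0.6  5.9] w 0.0232
rot err [ 0.0003 -0.003  -0.0002] j [ 0.24  0.48 -0.16  1.98  0.12  0.68 -1.64]
(array([ 0.0495, -0.176 , -0.0781]), array([ 0.0003, -0.003 , -0.0002]))
```

Call:
send_rows:
  motion:
    - [0.0,0,0,-0.05,0,0,0]
    - [0.0,0.01,-0.05,-0.06,0,0,0]
    - [0.0,0.03,-0.11,-0.06,0,0,0]
    - [0.0,0.049,-0.17,-0.06,0,0,0]
    - [0.0,0.049,-0.176,-0.05,0,0,0]
    - [0.0,0.049,-0.176,0.0,0,0,0]
    - [0.0,0.049,-0.176,0.025,0,0,0]
    - [0.0,0.049,-0.176,0.034,0,0,0]

```text
t: 3.58
tcp_pos: [0.5976, 0.0676, 0.0143]
ee_rot: [3.138, -0.111, -0.006]
ft_force: [-0.5, 0.5, -1.6]
grip_width: 0.0234
```

Run:
```python
from h import *
st()
```

```text
t 3.58 tray tcp [0.0418 0.0988 0.0143] f [-0.5  0.5 -1.6] w 0.0234
rot err [ 0.0015  0.0039 -0.0008] j [-0.05  0.61 -0.18  1.87  0.16  0.69 -1.96]
```

Call:
send_rows:
  motion:
    - [0.0,0.002,0,0.003,0,0,0]
    - [0.0,0.002,0,0.003,0,0,0]
    - [0.05,0.002,0,0.003,0,0,0]
    - [0.05,0.002,0,0.003,0,0,0]
    - [0.05,0.002,0,-0.01,0,0,0]
    - [0.05,0.002,0,-0.06,0,0,0]
    - [0.045,0.002,0,-0.12,0,0,0]
    - [0.045,-0.02,0.02,-0.14,0,0,0]

```text
t: 4.58
tcp_pos: [0.5815, 0.0523, 0.1619]
ee_rot: [-3.137, 0.106, -0.016]
ft_force: [-1.3, -1.6, -0.2]
grip_width: 0.0456
```

Run:
```python
from h import *
st()
i=camera_info('wrist');im=capture('wrist');cv2.imwrite('pics/w2.png',im[:,:,::-1])
im=capture('top');cv2.imwrite('pics/t2.png',cv2.resize(im[195:335,230:435,::-1],None,fx=3.9,fy=3.9,interpolation=cv2.INTER_CUBIC))
```

```text
t 4.58 tray tcp [0.0268 0.0823 0.1619] f [-1.3 -1.6 -0.2] w 0.0456
rot err [-0.0031 -0.01    0.0023] j [ 0.01  0.39 -0.21  1.82  0.1   0.94 -1.89]
```

View pics/w2.png

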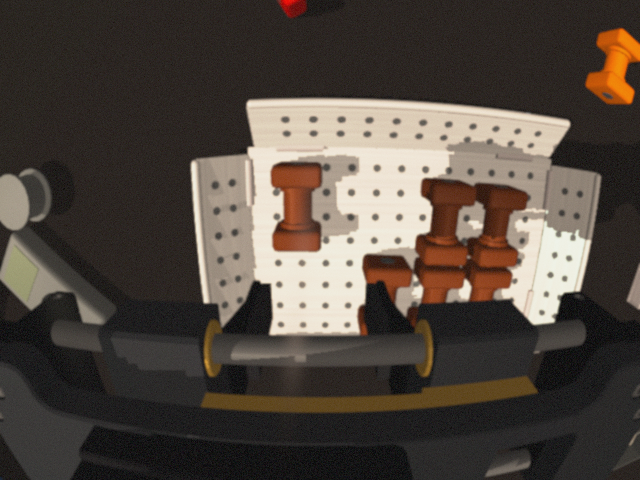

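View pics/t2.png

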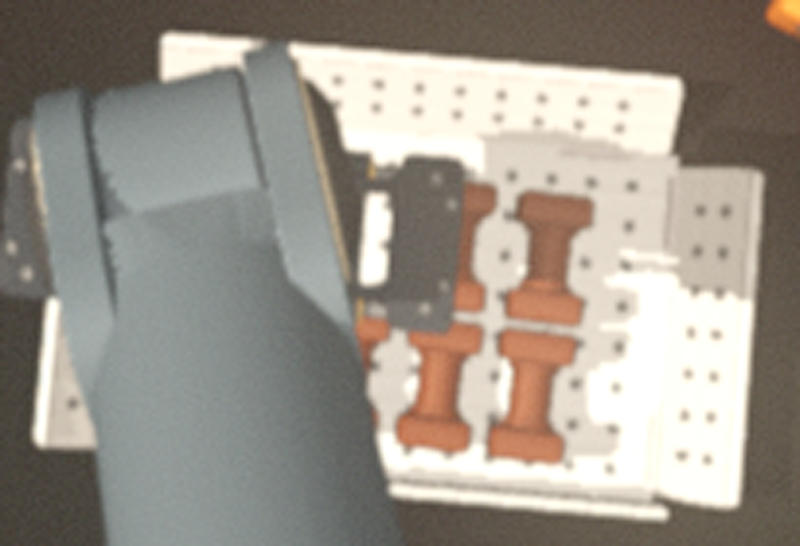

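Run:
```python
from h import *
c=lambda p:(230+(p[0]+.5)/3.9-.5,195+(p[1]+.5)/3.9-.5)
for p in [(549,258),(533,397)]: print(tr(onz('top',c(p),.034)))
print(delta([-.036,.026,.15]),delta([-.036,.026,.011]))
```

```text
[ 0.03157795 -0.07537201  0.034     ]
[-0.04236315 -0.07278787  0.034     ]
(array([-0.0598,  0.0522,  0.0102]), array([ 0.0007, -0.0057, -0.0026])) (array([-0.0606,  0.0521,  0.1492]), array([ 0.0007, -0.0057, -0.0026]))
```

Call:
send_rows:
  motion:
    - [0.038,-0.06,0.052,0.01,0,0,0]
    - [0.038,-0.06,0.052,0.04,0,0,0]
    - [0.038,-0.06,0.052,0.06,0,0,0]
    - [0.038,-0.06,0.052,0.06,0,0,0]

```text
t: 5.18
tcp_pos: [0.5135, 0.0025, 0.0953]
ee_rot: [3.14, -0.11, -0.005]
ft_force: [-0.6, 1.2, -0.4]
grip_width: 0.0381
```

Run:
```python
from h import *
st();print(delta([-.036,.027,.011]))
```

```text
t 5.17 tray tcp [-0.0376  0.028   0.0953] f [-0.6  1.2 -0.4] w 0.0381
rot err [ 0.0002  0.003  -0.0001] j [ 0.08  0.38 -0.2   2.03  0.11  0.75 -1.83]
(array([0.0018, 0.001 , 0.0843]), array([ 0.0002,  0.003 , -0.0001]))
```

Call:
send_rows:
  motion:
    - [0.038,0.002,0.001,0.04,0,0,0]
    - [0.038,0.002,0.001,0.07,0,0,0]
    - [0.038,0.002,0.001,0.084,0,0,0]
    - [0.038,0.002,0.001,0.084,0,0,0]
    - [0.0,0.002,0.001,0.084,0,0,0]
    - [0.0,0.002,0.001,0.084,0,0,0]
    - [0.0,0.002,0.001,0.084,0,0,0]
    - [0.0,0.002,0.001,0.084,0,0,0]

```text
t: 6.18
tcp_pos: [0.5174, 0.001, 0.0134]
ee_rot: [3.139, -0.111, 0.003]
ft_force: [0.4, -1.2, 6.3]
grip_width: 0.0232
```

Run:
```python
from h import *
st();print(delta([-.045,.1,.013]))
```

```text
t 6.17 tray tcp [-0.0335  0.0267  0.0134] f [ 0.4 -1.2  6.3] w 0.0232
rot err [ 0.0002 -0.0021 -0.0008] j [ 0.05  0.51 -0.17  2.07  0.16  0.57 -1.87]
(array([-0.0115, -0.0733,  0.0003]), array([ 0.0002, -0.0021, -0.0008]))
```

Call:
send_rows:
  motion:
    - [0.0,0,0,-0.03,0,0,0]
    - [0.0,-0.005,-0.04,-0.035,0,0,0]
    - [0.0,-0.009,-0.073,-0.03,0,0,0]
    - [0.0,-0.009,-0.073,-0.012,0,0,0]
    - [0.0,-0.009,-0.073,-0.003,0,0,0]
    - [0.0,-0.009,-0.073,0.001,0,0,0]
    - [0.0,-0.009,-0.073,0.001,0,0,0]

```text
t: 7.05
tcp_pos: [0.5117, 0.0749, 0.0131]
ee_rot: [3.139, -0.112, -0.003]
ft_force: [-7.4, 0.1, 18.6]
grip_width: 0.0231
```

Call:
send_rows:
  motion:
    - [0.05,0,0,0,0,0,0]
    - [0.05,0,0,0,0,0,0]
    - [0.05,0,0,-0.02,0,0,0]
    - [0.05,0,0,-0.07,0,0,0]
    - [0.038,0,0.06,-0.08,0,0,0]
    - [0.038,0.0,0.119,-0.08,0,0,0]
    - [0.038,0,0.119,-0.08,0,0,0]
    - [0.038,0,0.119,-0.08,0,0,0]

```text
t: 8.05
tcp_pos: [0.5044, -0.044, 0.0912]
ee_rot: [-3.139, 0.112, -0.0]
ft_force: [0.2, 1.0, -0.4]
grip_width: 0.0384
```

Run:
```python
from h import *
st();print(delta([-.038,-.022,.011]))
im=capture('wrist');cv2.imwrite('pics/w3.png',im[:,:,::-1])
```

```text
t 8.05 tray tcp [-0.0434 -0.0191  0.0912] f [ 0.2  1.  -0.4] w 0.0384
rot err [-0.0004 -0.0001 -0.0013] j [ 0.16  0.37 -0.19  2.05  0.1   0.73 -1.73]
(array([0.0054, 0.0029, 0.0802]), array([-0.0004, -0.0001, -0.0013]))
```

View pics/w3.png

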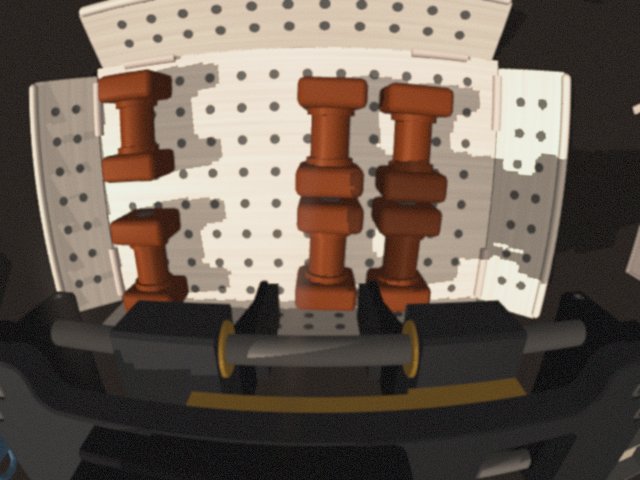

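Call:
send_rows:
  motion:
    - [0.036,0.005,0.003,0.02,0,0,0]
    - [0.036,0.005,0.003,0.05,0,0,0]
    - [0.036,0.005,0.003,0.079,0,0,0]
    - [0.036,0.005,0.003,0.079,0,0,0]
    - [0.0,0.005,0.003,0.079,0,0,0]
    - [0.0,0.005,0.003,0.079,0,0,0]
    - [0.0,0.005,0.003,0.079,0,0,0]
    - [0.0,0.005,0.003,0.079,0,0,0]

```text
t: 9.1
tcp_pos: [0.51, -0.0472, 0.0134]
ee_rot: [-3.14, 0.11, -0.004]
ft_force: [-1.5, -0.0, 6.4]
grip_width: 0.0228
```

Run:
```python
from h import *
st();print(delta([-.045,.0,.013]))
```

```text
t 9.1 tray tcp [-0.0375 -0.0218  0.0134] f [-1.5 -0.   6.4] w 0.0228
rot err [-0.0002 -0.0023 -0.0002] j [ 0.14  0.5  -0.16  2.08  0.14  0.56 -1.76]
(array([-0.0075, -0.0218,  0.0003]), array([-0.0002, -0.0023, -0.0002]))
```

Call:
send_rows:
  motion:
    - [0.0,0,0,-0.02,0,0,0]
    - [0.0,-0.003,-0.012,-0.025,0,0,0]
    - [0.0,-0.005,-0.022,-0.02,0,0,0]
    - [0.0,-0.005,-0.022,-0.006,0,0,0]
    - [0.0,-0.005,-0.022,-0.001,0,0,0]
    - [0.0,-0.005,-0.022,-0.001,0,0,0]
    - [0.05,-0.005,-0.022,-0.001,0,0,0]
    - [0.05,-0.005,-0.022,-0.001,0,0,0]

```text
t: 10.1
tcp_pos: [0.5054, -0.0253, 0.0126]
ee_rot: [3.139, -0.111, -0.001]
ft_force: [0.1, -0.9, 0.0]
grip_width: 0.0359
```

Call:
send_rows:
  motion:
    - [0.05,0,0,-0.02,0,0,0]
    - [0.05,0,0,-0.07,0,0,0]
    - [0.038,0.02,0.04,-0.08,0,0,0]
    - [0.038,0.0,0.074,-0.08,0,0,0]
    - [0.038,0,0.074,-0.08,0,0,0]
    - [0.038,0,0.074,-0.08,0,0,0]

```text
t: 10.85
tcp_pos: [0.5005, -0.0985, 0.0929]
ee_rot: [-3.139, 0.11, 0.0]
ft_force: [0.4, -0.0, 0.6]
grip_width: 0.0382
```

Run:
```python
from h import *
st();print(delta([-.041,-.074,.012]))
im=capture('wrist');cv2.imwrite('pics/w4.png',im[:,:,::-1])
```

```text
t 10.85 tray tcp [-0.0435 -0.0737  0.0929] f [ 0.4 -0.   0.6] w 0.0382
rot err [-0.0004  0.0002 -0.0004] j [ 0.25  0.37 -0.17  2.04  0.09  0.74 -1.62]
(array([0.0025, 0.0003, 0.0809]), array([-0.0004,  0.0002, -0.0004]))
```

View pics/w4.png

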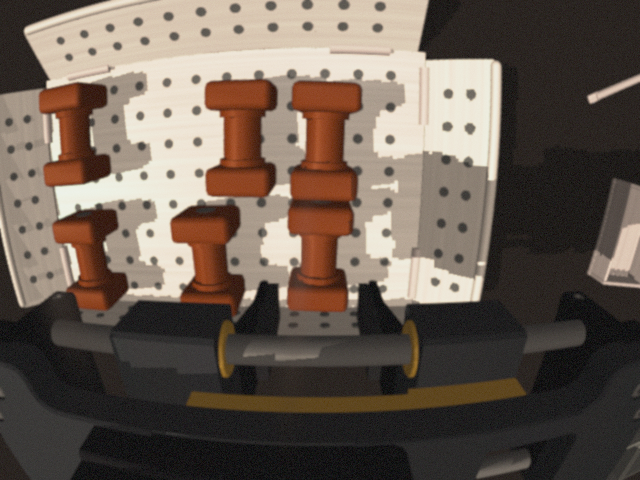

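Call:
send_rows:
  motion:
    - [0.038,0.002,0.001,0.02,0,0,0]
    - [0.038,0.002,0.001,0.05,0,0,0]
    - [0.038,0.002,0.001,0.08,0,0,0]
    - [0.038,0.002,0.001,0.08,0,0,0]
    - [0.0,0.002,0.001,0.08,0,0,0]
    - [0.0,0.002,0.001,0.08,0,0,0]
    - [0.0,0.002,0.001,0.08,0,0,0]
    - [0.0,0.002,0.001,0.08,0,0,0]

```text
t: 11.9
tcp_pos: [0.5034, -0.0998, 0.0144]
ee_rot: [3.14, -0.11, 0.004]
ft_force: [-0.3, 1.6, 5.7]
grip_width: 0.0229
```

Run:
```python
from h import *
st();print(delta([-.045,-.1,.013]))
```

```text
t 11.9 tray tcp [-0.0404 -0.0748  0.0144] f [-0.3  1.6  5.7] w 0.0229
rot err [-0.0001 -0.0026 -0.    ] j [ 0.23  0.5  -0.15  2.08  0.13  0.57 -1.65]
(array([-0.0046,  0.0252,  0.0014]), array([-0.0001, -0.0026, -0.    ]))
```

Call:
send_rows:
  motion:
    - [0.0,-0.003,0,-0.02,0,0,0]
    - [0.0,-0.003,0.014,-0.025,0,0,0]
    - [0.0,-0.003,0.026,-0.02,0,0,0]
    - [0.0,-0.003,0.026,-0.006,0,0,0]
    - [0.0,-0.003,0.026,-0.001,0,0,0]
    - [0.0,-0.003,0.026,-0.001,0,0,0]
    - [0.05,-0.003,0.026,-0.001,0,0,0]
    - [0.05,-0.003,0.026,-0.001,0,0,0]

```text
t: 12.9
tcp_pos: [0.4974, -0.1251, 0.0136]
ee_rot: [-3.139, 0.109, 0.001]
ft_force: [0.0, 0.1, 0.4]
grip_width: 0.0361
```

Call:
send_rows:
  motion:
    - [0.05,0,0,-0.02,0,0,0]
    - [0.05,0,0,-0.07,0,0,0]
    - [0.042,0.04,-0.01,-0.08,0,0,0]
    - [0.042,0.075,-0.024,-0.08,0,0,0]
    - [0.042,0.075,-0.024,-0.08,0,0,0]
    - [0.042,0.075,-0.024,-0.08,0,0,0]

```text
t: 13.65
tcp_pos: [0.5729, -0.1068, 0.0933]
ee_rot: [-3.14, 0.11, 0.004]
ft_force: [-0.8, -0.4, -1.1]
grip_width: 0.0422
```

Run:
```python
from h import *
st();print(delta([.032,-.0755,.012]))
im=capture('wrist');cv2.imwrite('pics/w5.png',im[:,:,::-1])
```

```text
t 13.65 tray tcp [ 0.0293 -0.077   0.0933] f [-0.8 -0.4 -1.1] w 0.0422
rot err [0.     0.0025 0.0002] j [ 0.24  0.47 -0.17  1.87  0.11  0.81 -1.62]
(array([ 0.0029, -0.0015,  0.0813]), array([0.    , 0.0025, 0.0002]))
```

View pics/w5.png

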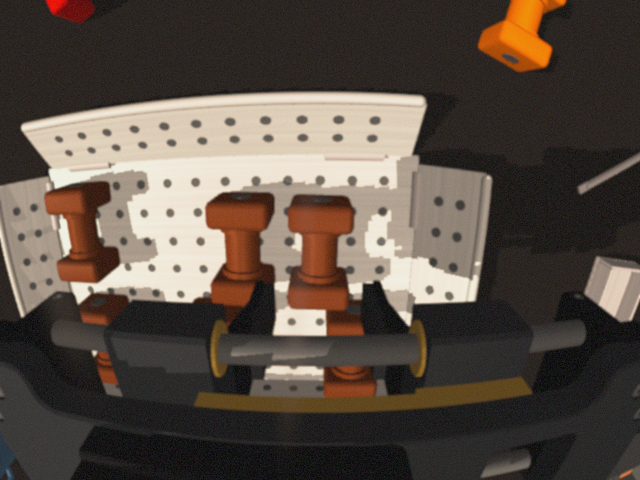

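Call:
send_rows:
  motion:
    - [0.038,0.002,0.0,0.02,0,0,0]
    - [0.038,0.002,0.0,0.05,0,0,0]
    - [0.038,0.002,0.0,0.08,0,0,0]
    - [0.038,0.002,0.0,0.08,0,0,0]
    - [0.0,0.002,0.0,0.08,0,0,0]
    - [0.0,0.002,0.0,0.08,0,0,0]
    - [0.0,0.002,0.0,0.08,0,0,0]
    - [0.0,0.002,0.0,0.08,0,0,0]

```text
t: 14.7
tcp_pos: [0.5769, -0.1074, 0.0154]
ee_rot: [3.139, -0.11, 0.003]
ft_force: [-0.1, -0.5, 4.6]
grip_width: 0.0231
```

Run:
```python
from h import *
st();print(delta([.045,-.1,.013]))
```

```text
t 14.7 tray tcp [ 0.0334 -0.0772  0.0154] f [-0.1 -0.5  4.6] w 0.0231
rot err [ 0.0004 -0.0022 -0.0002] j [ 0.22  0.58 -0.15  1.91  0.14  0.66 -1.65]
(array([0.0116, 0.0228, 0.0025]), array([ 0.0004, -0.0022, -0.0002]))
```

Call:
send_rows:
  motion:
    - [0.0,0.003,0,-0.02,0,0,0]
    - [0.0,0.01,0.014,-0.025,0,0,0]
    - [0.0,0.013,0.023,-0.02,0,0,0]
    - [0.0,0.013,0.023,-0.006,0,0,0]
    - [0.0,0.013,0.023,-0.001,0,0,0]
    - [0.0,0.013,0.023,-0.001,0,0,0]
    - [0.05,0.013,0.023,-0.001,0,0,0]
    - [0.05,0.013,0.023,-0.001,0,0,0]

```text
t: 15.7
tcp_pos: [0.587, -0.1303, 0.0145]
ee_rot: [-3.139, 0.109, 0.002]
ft_force: [-0.6, -0.3, 0.6]
grip_width: 0.0362
```

Call:
send_rows:
  motion:
    - [0.05,0,0,-0.02,0,0,0]
    - [0.05,0,0,-0.07,0,0,0]
    - [0.045,-0.005,-0.04,-0.08,0,0,0]
    - [0.045,-0.012,-0.073,-0.08,0,0,0]
    - [0.045,-0.012,-0.073,-0.08,0,0,0]
    - [0.045,-0.012,-0.073,-0.08,0,0,0]

```text
t: 16.45
tcp_pos: [0.5809, -0.058, 0.096]
ee_rot: [3.139, -0.111, 0.002]
ft_force: [0.0, -0.4, -0.5]
grip_width: 0.0454
```

Run:
```python
from h import *
st();print(delta([.034,-.026,.012]))
im=capture('wrist');cv2.imwrite('pics/w6.png',im[:,:,::-1])
```

```text
t 16.45 tray tcp [ 0.0339 -0.0277  0.096 ] f [ 0.  -0.4 -0.5] w 0.0454
rot err [ 0.0007 -0.0011 -0.0005] j [ 0.16  0.47 -0.18  1.87  0.11  0.81 -1.71]
(array([ 0.    , -0.0017,  0.084 ]), array([ 0.0007, -0.0011, -0.0005]))
```

View pics/w6.png

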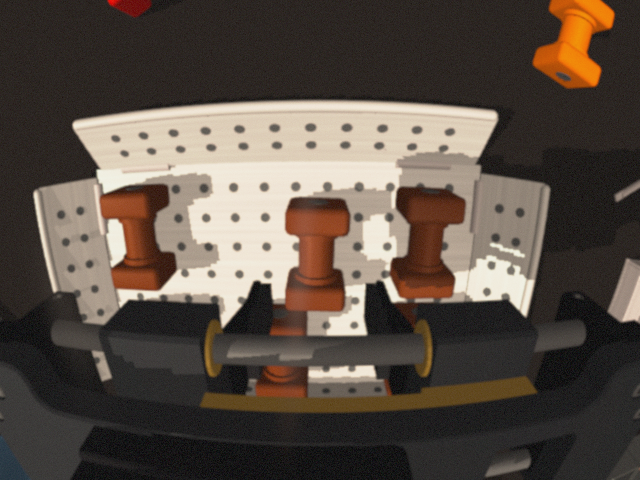

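Five are placed; the last one (A, waist at pixel 317,258) sits between the fingers.

Call:
send_rows:
  motion:
    - [0.045,0,0.0,0.02,0,0,0]
    - [0.045,0,0.0,0.05,0,0,0]
    - [0.045,0,0.0,0.083,0,0,0]
    - [0.045,0,0.0,0.083,0,0,0]
    - [0.0,0,0.0,0.083,0,0,0]
    - [0.0,0,0.0,0.083,0,0,0]
    - [0.0,0,0.0,0.083,0,0,0]
    - [0.0,0,0.0,0.083,0,0,0]

```text
t: 17.5
tcp_pos: [0.5814, -0.0573, 0.0135]
ee_rot: [3.14, -0.111, 0.003]
ft_force: [-1.4, 0.3, 5.7]
grip_width: 0.023
```

Run:
```python
from h import *
st();print(delta([.045,0,.013]))
```

```text
t 17.5 tray tcp [ 0.0344 -0.027   0.0135] f [-1.4  0.3  5.7] w 0.023
rot err [-0.     -0.0021 -0.0005] j [ 0.15  0.58 -0.16  1.91  0.14  0.65 -1.74]
(array([ 0.0106, -0.027 ,  0.0006]), array([-0.    , -0.0021, -0.0005]))
```

Call:
send_rows:
  motion:
    - [0.0,0.003,0,-0.02,0,0,0]
    - [0.0,0.008,-0.014,-0.025,0,0,0]
    - [0.0,0.011,-0.027,-0.02,0,0,0]
    - [0.0,0.011,-0.027,-0.006,0,0,0]
    - [0.0,0.011,-0.027,-0.001,0,0,0]
    - [0.0,0.011,-0.027,-0.001,0,0,0]
    - [0.05,0.011,-0.027,-0.001,0,0,0]
    - [0.05,0.011,-0.027,-0.001,0,0,0]

```text
t: 18.5
tcp_pos: [0.5929, -0.0318, 0.0125]
ee_rot: [3.139, -0.111, -0.002]
ft_force: [-0.0, 0.2, 0.0]
grip_width: 0.0363
```

Call:
send_rows:
  motion:
    - [0.05,0,0,-0.02,0,0,0]
    - [0.05,0,0,-0.07,0,0,0]
    - [0.0,0.0,0.06,-0.12,0,0,0]
    - [0.0,0.0,0.12,-0.15,0,0,0]
    - [0.0,0.0,0.18,-0.15,0,0,0]
    - [0.0,0,0.24,-0.15,0,0,0]
    - [0.0,0,0.3,-0.15,0,0,0]
    - [0.0,0,0.3,-0.15,0,0,0]

```text
t: 19.5
tcp_pos: [0.5693, -0.338, 0.1623]
ee_rot: [3.136, -0.126, -0.003]
ft_force: [1.0, -0.1, -0.1]
grip_width: 0.0025
```

```bash
cat > chk.py <<'E'
from h import *
import sys
st()
im=capture('top')[:,:,::-1];cv2.imwrite(f'pics/{sys.argv[1]}full.png',im)
cv2.imwrite(f'pics/{sys.argv[1]}.png',cv2.resize(im[195:335,230:435],None,fx=3.9,fy=3.9,interpolation=cv2.INTER_CUBIC))
b=im[:,:,0].astype(int);r=im[:,:,2].astype(int)
m=((r-b>40)&(r>70)).astype(np.uint8);m[:200]=0;m[335:]=0;m[:,:230]=0;m[:,435:]=0
k,l,s,ce=cv2.connectedComponentsWithStats(m)
for i in range(1,k):
    if s[i,4]>60:
        ys,xs=np.where(l==i);rr=cv2.minAreaRect(np.c_[xs,ys].astype(np.float32))
        print(s[i,4],np.round(rr[0],1),np.round(rr[1],1),round(rr[2],1), tr(onz('top',rr[0],.034)).round(4))
E
python3 chk.py t7; python3 -c "
from h import *
cv2.imwrite('pics/s7.png',capture('scene')[:,:,::-1])"
```

```text
t 19.5 tray tcp [ 0.0419 -0.3078  0.1623] f [ 1.  -0.1 -0.1] w 0.0025
rot err [ 0.0036  0.0019 -0.0102] j [ 0.55  0.5  -0.11  1.63  0.07  1.02 -1.24]
501 [285.6 246.3] [19.  33.4] 5.4 [0.0463 0.1025 0.034 ]
492 [333.  252.1] [18.4 33.1] 5.0 [0.0428 0.0034 0.034 ]
512 [381.8 256.6] [19.8 33.2] 6.1 [ 0.0422 -0.0983  0.034 ]
500 [281.8 291.7] [19.1 33.9] 6.3 [-0.0478  0.1017  0.034 ]
516 [378.6 299.9] [20.2 33.7] 6.3 [-0.0473 -0.0987  0.034 ]
506 [326.9 300.6] [18.4 34.2] 3.9 [-0.058   0.0074  0.034 ]
```

View pics/t7full.png

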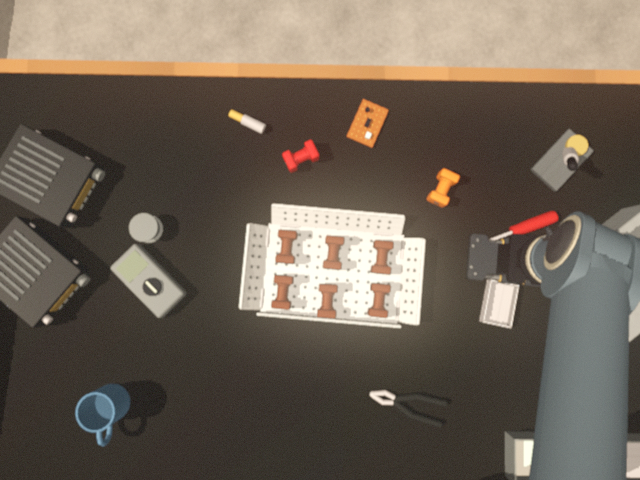

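View pics/s7.png

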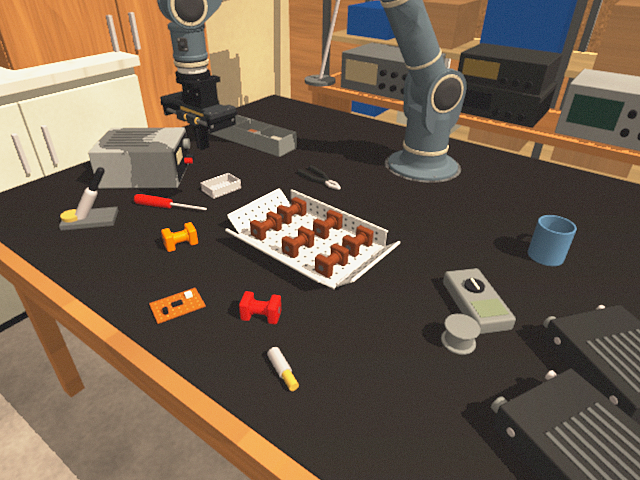

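Run:
```python
from h import *
print(delta([-.056,.007,.1]))
```

```text
(array([-0.1006, -0.309 ,  0.0623]), array([ 0.0003,  0.0014, -0.0044]))
```

Call:
send_rows:
  motion:
    - [0.045,-0.02,-0.06,0,0,0,0]
    - [0.045,-0.04,-0.12,0.0,0,0,0]
    - [0.045,-0.06,-0.18,0.0,0,0,0]
    - [0.045,-0.08,-0.24,0.02,0,0,0]
    - [0.045,-0.101,-0.298,0.04,0,0,0]
    - [0.045,-0.101,-0.309,0.06,0,0,0]
    - [0.045,-0.101,-0.309,0.062,0,0,0]
    - [0.045,-0.101,-0.309,0.062,0,0,0]

```text
t: 20.6
tcp_pos: [0.4936, -0.0153, 0.1017]
ee_rot: [3.139, -0.11, 0.001]
ft_force: [0.6, -0.5, -0.4]
grip_width: 0.0448
```

Run:
```python
from h import *
st();print(delta([-.055,.007,.013]))
im=capture('wrist');cv2.imwrite('pics/w8.png',im[:,:,::-1])
```

```text
t 20.6 tray tcp [-0.0562  0.0088  0.1017] f [ 0.6 -0.5 -0.4] w 0.0448
rot err [ 0.0003 -0.0005  0.    ] j [ 0.13  0.34 -0.23  2.07  0.11  0.75 -1.8 ]
(array([0.0011, 0.0018, 0.0887]), array([ 0.0003, -0.0005,  0.    ]))
```

View pics/w8.png

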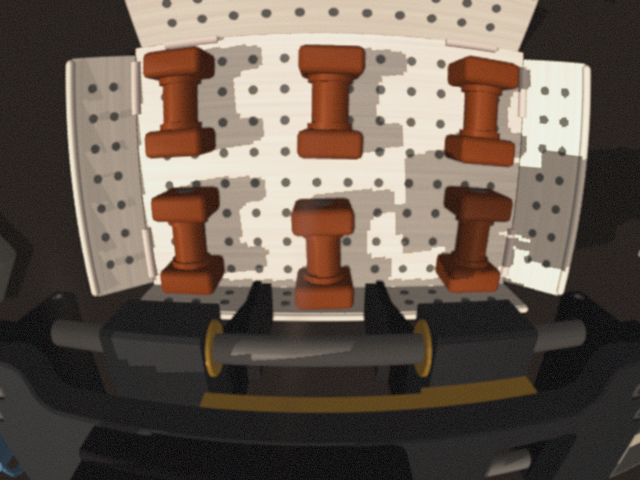

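Call:
send_rows:
  motion:
    - [0.045,0.001,0.002,0.03,0,0,0]
    - [0.045,0.001,0.002,0.06,0,0,0]
    - [0.045,0.001,0.002,0.088,0,0,0]
    - [0.045,0.001,0.002,0.088,0,0,0]
    - [0.0,0.001,0.002,0.088,0,0,0]
    - [0.0,0.001,0.002,0.088,0,0,0]
    - [0.0,0.001,0.002,0.088,0,0,0]
    - [0.0,0.001,0.002,0.088,0,0,0]

```text
t: 21.65
tcp_pos: [0.4949, -0.0176, 0.0144]
ee_rot: [3.139, -0.11, 0.003]
ft_force: [-0.7, -2.0, 6.4]
grip_width: 0.0233
```

Run:
```python
from h import *
st()
```

```text
t 21.65 tray tcp [-0.0547  0.0066  0.0144] f [-0.7 -2.   6.4] w 0.0233
rot err [ 0.0006 -0.002  -0.0001] j [ 0.1   0.48 -0.19  2.12  0.17  0.55 -1.85]
```

Call:
send_rows:
  motion:
    - [0.0,0.003,0,-0.02,0,0,0]
    - [0.0,0.008,0.004,-0.022,0,0,0]
    - [0.0,0.012,0.007,-0.018,0,0,0]
    - [0.0,0.012,0.007,-0.006,0,0,0]
    - [0.0,0.012,0.007,-0.001,0,0,0]
    - [0.0,0.012,0.007,-0.001,0,0,0]
    - [0.05,0.012,0.007,-0.001,0,0,0]
    - [0.05,0.012,0.007,-0.001,0,0,0]

```text
t: 22.65
tcp_pos: [0.5053, -0.0248, 0.0137]
ee_rot: [-3.14, 0.11, 0.001]
ft_force: [0.1, 0.2, -0.5]
grip_width: 0.0359
```

Call:
send_rows:
  motion:
    - [0.05,0,0,-0.02,0,0,0]
    - [0.05,0,0,-0.07,0,0,0]
    - [0.0,0.05,0.0,-0.1,0,0,0]
    - [0.0,0.1,0.0,-0.1,0,0,0]
    - [0.0,0.16,0.0,-0.1,0,0,0]
    - [0.0,0.21,0,-0.1,0,0,0]
    - [0.0,0.215,0,-0.1,0,0,0]
    - [0.0,0.215,0,-0.1,0,0,0]

```text
t: 23.65
tcp_pos: [0.7191, -0.0398, 0.113]
ee_rot: [-3.14, 0.11, 0.004]
ft_force: [-0.2, 0.1, -0.4]
grip_width: 0.0022
```

```bash
python3 - <<'E'
from h import *
st();print(delta([.17,0,.018]))
E
python3 chk.py t9
python3 -c "
from h import *
cv2.imwrite('pics/s9.png',capture('scene')[:,:,::-1])"
```

```text
t 23.65 tray tcp [1.705e-01 1.000e-04 1.130e-01] f [-0.2  0.1 -0.4] w 0.0022
rot err [0.     0.0025 0.0001] j [ 0.12  0.65 -0.19  1.51  0.14  1.01 -1.75]
(array([-0.0003,  0.0001,  0.095 ]), array([0.    , 0.0025, 0.0001]))
t 23.65 tray tcp [1.705e-01 1.000e-04 1.130e-01] f [-0.2  0.1 -0.4] w 0.0022
rot err [0.     0.0025 0.0001] j [ 0.12  0.65 -0.19  1.51  0.14  1.01 -1.75]
504 [285.6 246.3] [19.2 33.4] 5.0 [0.0463 0.1025 0.034 ]
237 [328.5 251.5] [33. 11.] 90.0 [0.0432 0.0128 0.034 ]
505 [281.9 291.7] [19.1 33.9] 6.3 [-0.0478  0.1015  0.034 ]
464 [329. 296.] [34. 18.] 90.0 [-0.0482  0.0039  0.034 ]
```

View pics/s9.png

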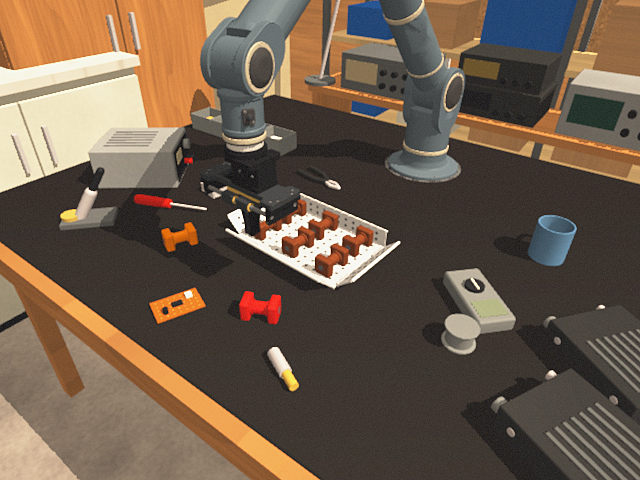

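Call:
send_rows:
  motion:
    - [0.0,0,0,0.05,0,0,0]
    - [0.0,0,0,0.09,0,0,0]
    - [0.0,0,0,0.095,0,0,0]
    - [0.0,-0.01,0,0.095,0,0,0]
    - [0.0,-0.02,0,0.095,0,0,0]
    - [0.0,-0.03,0,0.095,0,0,0]
    - [0.0,-0.04,0,0.095,0,0,0]
    - [0.0,-0.05,0,0.095,0,0,0]

```text
t: 24.75
tcp_pos: [0.6827, -0.0372, 0.0275]
ee_rot: [-3.139, 0.111, -0.047]
ft_force: [13.7, -1.5, 14.0]
grip_width: 0.0006
```

Call:
send_rows:
  motion:
    - [0.0,-0.004,0,0,0,0,0]
    - [0.0,-0.006,0,0,0,0,0]

```text
t: 25.0
tcp_pos: [0.6669, -0.0362, 0.0222]
ee_rot: [-3.14, 0.11, -0.012]
ft_force: [2.9, -0.6, 2.8]
grip_width: 0.0006
```

Run:
```python
from h import *
st()
cv2.imwrite('pics/s10.png',cv2.resize(capture('scene')[:,:,::-1][140:300,190:420],None,fx=3.4,fy=3.4,interpolation=cv2.INTER_CUBIC))
```

```text
t 25.0 tray tcp [1.182e-01 1.000e-04 2.220e-02] f [ 2.9 -0.6  2.8] w 0.0006
rot err [-0.0004 -0.0075 -0.0003] j [ 0.12  0.67 -0.18  1.71  0.16  0.77 -1.78]
```

View pics/s10.png

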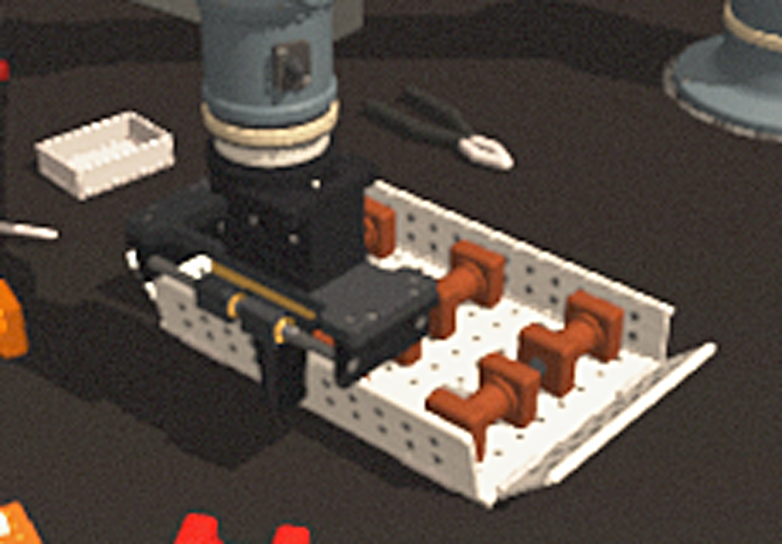

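Call:
send_rows:
  motion:
    - [0.0,-0.003,0,0,0,0,0]
    - [0.0,-0.006,0,0,0,0,0]
    - [0.0,-0.008,0,0,0,0,0]
    - [0.0,-0.008,0,0,0,0,0]

```text
t: 25.55
tcp_pos: [0.6558, -0.0355, 0.0188]
ee_rot: [3.14, -0.11, -0.001]
ft_force: [3.4, -0.3, 0.6]
grip_width: 0.0003
```

Run:
```python
from h import *
st()
```

```text
t 25.55 tray tcp [ 0.1071 -0.      0.0188] f [ 3.4 -0.3  0.6] w 0.0003
rot err [ 0.      0.0006 -0.0001] j [ 0.12  0.67 -0.18  1.73  0.16  0.76 -1.79]
```

Call:
send_rows:
  motion:
    - [0.0,-0.001,0,0,0,0,0]
    - [0.0,-0.002,0,0,0,0,0]
    - [0.0,-0.002,0,0,0,0,0]

```text
t: 25.92
tcp_pos: [0.6558, -0.0355, 0.019]
ee_rot: [-3.139, 0.11, -0.006]
ft_force: [8.3, -1.2, -3.8]
grip_width: 0.0007
```

Call:
send_rows:
  motion:
    - [0.0,-0.001,0,0,0,0,0]
    - [0.0,-0.002,0,0,0,0,0]
    - [0.0,-0.002,0,0,0,0,0]

```text
t: 26.3
tcp_pos: [0.6558, -0.0355, 0.0191]
ee_rot: [-3.139, 0.11, -0.012]
ft_force: [11.9, -0.5, -8.1]
grip_width: 0.0004
```

Call:
send_rows:
  motion:
    - [0.0,0.03,0,0,0,0,0]
    - [0.0,0.05,0,-0.03,0,0,0]
    - [0.0,0.05,-0.02,-0.09,0,0,0]
    - [0.0,0.0,-0.08,-0.12,0,0,0]
    - [0.0,-0.05,-0.13,-0.12,0,0,0]
    - [0.0,-0.09,-0.18,-0.12,0,0,0]
    - [0.0,-0.108,-0.225,-0.12,0,0,0]
    - [0.0,-0.108,-0.225,-0.12,0,0,0]

```text
t: 27.3
tcp_pos: [0.5557, 0.2015, 0.1388]
ee_rot: [-3.14, 0.097, 0.007]
ft_force: [0.4, -0.5, -0.2]
grip_width: 0.0001
```

```bash
python3 - <<'E'
from h import *
st();print(delta([0,.225,.018]));print(wd([0,.225,0]))
cv2.imwrite('pics/w11.png',capture('wrist')[:,:,::-1])
E
python3 chk.py t11
```

```text
t 27.3 tray tcp [-0.0093  0.2294  0.1388] f [ 0.4 -0.5 -0.2] w 0.0001
rot err [-0.0002  0.0047  0.008 ] j [-0.22  0.43 -0.26  1.81  0.13  0.92 -2.17]
(array([0.0099, 0.0045, 0.1207]), array([-0.0002,  0.0047,  0.008 ]))
[0.56473714 0.19644898 0.        ]
t 27.35 tray tcp [-0.0088  0.2292  0.1387] f [-0.5  1.3  0.3] w 0.0007
rot err [-0.0003  0.0042  0.0073] j [-0.22  0.44 -0.26  1.81  0.13  0.92 -2.17]
485 [285.7 246.3] [18.8 33.2] 5.7 [0.0463 0.1022 0.034 ]
471 [333.  252.1] [18.1 33.2] 5.4 [0.0427 0.0033 0.034 ]
480 [381.8 256.5] [19.2 32.6] 5.2 [ 0.0424 -0.0982  0.034 ]
496 [281.5 292.1] [19.2 33.3] 5.0 [-0.0486  0.1022  0.034 ]
507 [330.  295.9] [18.5 33.6] 4.6 [-0.0478  0.0018  0.034 ]
521 [378.6 299.9] [20.3 33.7] 6.3 [-0.0473 -0.0985  0.034 ]
```

View pics/w11.png

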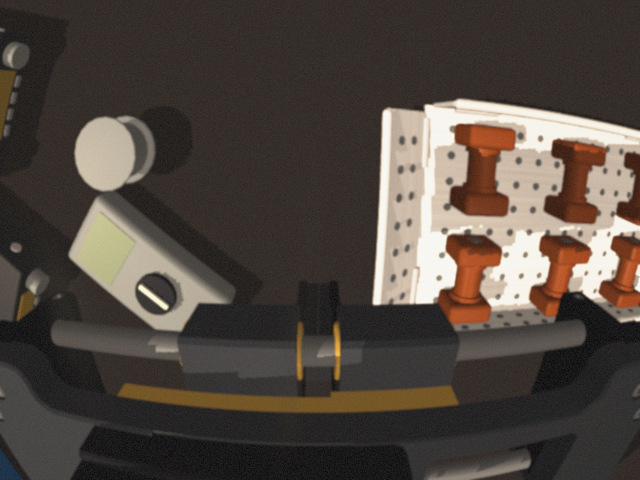

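View pics/t11full.png

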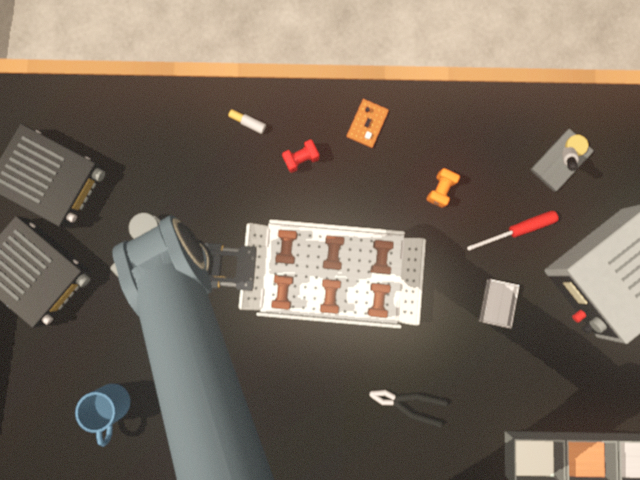

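Call:
send_rows:
  motion:
    - [0.0,0.002,0.0,0.06,0,0,0]
    - [0.0,0.002,0.0,0.11,0,0,0]
    - [0.0,0.002,0.0,0.12,0,0,0]
    - [0.0,0.002,0.01,0.12,0,0,0]
    - [0.0,0.002,0.02,0.12,0,0,0]
    - [0.0,0.002,0.03,0.12,0,0,0]
    - [0.0,0.002,0.04,0.12,0,0,0]
    - [0.0,0.002,0.045,0.12,0,0,0]

```text
t: 28.4
tcp_pos: [0.5615, 0.1627, 0.0239]
ee_rot: [-3.124, 0.103, -0.014]
ft_force: [-4.6, 20.9, 15.8]
grip_width: 0.0005
```

Run:
```python
from h import *
st()
```

```text
t 28.4 tray tcp [-0.0009  0.1911  0.0239] f [-4.6 20.9 15.8] w 0.0005
rot err [-0.0162 -0.0083  0.0042] j [-0.17  0.57 -0.23  1.91  0.19  0.66 -2.15]
```

Call:
send_rows:
  motion:
    - [0.0,0,0.0,0.0,0,0,0]
    - [0.0,0,0.0,0.0,0,0,0]

```text
t: 28.65
tcp_pos: [0.5614, 0.1626, 0.0241]
ee_rot: [-3.125, 0.101, -0.014]
ft_force: [-3.5, 15.8, 12.0]
grip_width: 0.0009
```

Run:
```python
from h import *
st()
cv2.imwrite('pics/s12.png',cv2.resize(capture('scene')[:,:,::-1][150:310,250:480],None,fx=3.4,fy=3.4,interpolation=cv2.INTER_CUBIC))
```

```text
t 28.65 tray tcp [-0.0009  0.191   0.0241] f [-3.5 15.8 12. ] w 0.0009
rot err [-0.015  -0.0083  0.0054] j [-0.17  0.57 -0.23  1.91  0.19  0.66 -2.15]
```

View pics/s12.png

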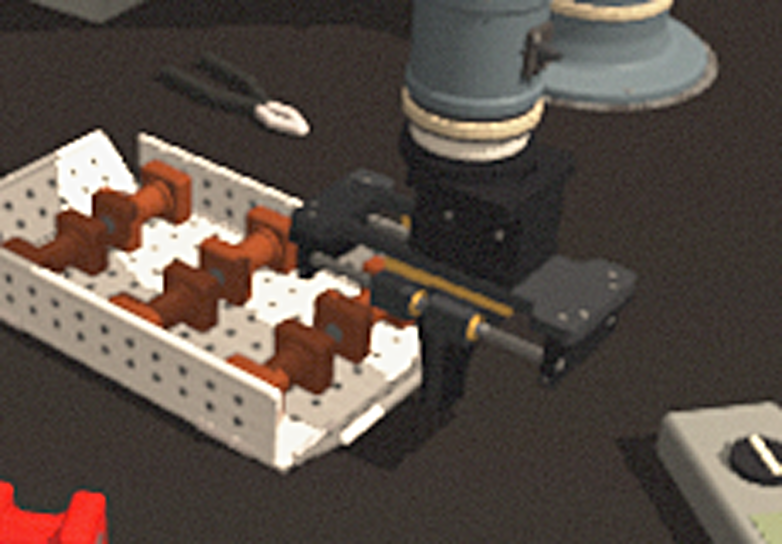

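Call:
send_rows:
  motion:
    - [0.0,0,-0.015,0.0,0,0,0]
    - [0.0,0,-0.03,0.0,0,0,0]
    - [0.0,0,-0.03,0.008,0,0,0]
    - [0.0,0,-0.03,0.008,0,0,0]

```text
t: 29.2
tcp_pos: [0.5604, 0.1801, 0.0099]
ee_rot: [3.137, -0.111, -0.004]
ft_force: [-0.1, 0.5, -0.1]
grip_width: 0.0005
```

Run:
```python
from h import *
st()
```

```text
t 29.2 tray tcp [-0.0032  0.2084  0.0099] f [-0.1  0.5 -0.1] w 0.0005
rot err [ 0.0022  0.0023 -0.001 ] j [-0.22  0.6  -0.22  1.9   0.2   0.67 -2.2 ]
```

Push inward in small steps from lower down.

Call:
send_rows:
  motion:
    - [0.0,0,0.005,0.0,0,0,0]
    - [0.0,0,0.01,0.0,0,0,0]
    - [0.0,0,0.014,0,0,0,0]
    - [0.0,0,0.018,0,0,0,0]

```text
t: 29.7
tcp_pos: [0.5602, 0.1646, 0.0117]
ee_rot: [-3.138, 0.111, -0.002]
ft_force: [0.0, 6.0, 1.4]
grip_width: 0.0004
```

Call:
send_rows:
  motion:
    - [0.0,0,0.004,0.0,0,0,0]
    - [0.0,0,0.008,0.0,0,0,0]
    - [0.0,0,0.012,0,0,0,0]

```text
t: 30.08
tcp_pos: [0.5602, 0.1614, 0.0144]
ee_rot: [-3.128, 0.102, -0.008]
ft_force: [-5.2, 17.3, 16.3]
grip_width: 0.0003
```

Run:
```python
from h import *
st()
```

```text
t 30.07 tray tcp [-0.0021  0.1898  0.0144] f [-5.2 17.3 16.3] w 0.0003
rot err [-0.0126 -0.0049  0.0048] j [-0.17  0.58 -0.23  1.92  0.19  0.65 -2.16]
```

Run:
```python
from h import *
st()
cv2.imwrite('pics/w13.png',capture('wrist')[:,:,::-1])
im=capture('top')[:,:,::-1]
cv2.imwrite('pics/t13.png',cv2.resize(im[205:335,170:350],None,fx=4.3,fy=4.3,interpolation=cv2.INTER_CUBIC))
for th in (.5,.6,.7,.8,.9,1.0,1.1):
    print(th,[proj('wrist',wd([x,.145+.05*np.cos(th),.004+.05*np.sin(th)])).round(0) for x in(-.089,0,.089)],[((proj('top',wd([x,.145+.05*np.cos(th),.004+.05*np.sin(th)]))-[170,205])*4.3).round(0) for x in(-.089,.089)])
```

```text
t 30.07 tray tcp [-0.0021  0.1898  0.0144] f [-5.2 17.3 16.3] w 0.0003
rot err [-0.0126 -0.0049  0.0048] j [-0.17  0.58 -0.23  1.92  0.19  0.65 -2.16]
0.5 [array([317., 439.]), array([317., 308.]), array([319., 104.])] [array([293., 442.]), array([329.,  76.])]
0.6 [array([321., 445.]), array([323., 312.]), array([325., 103.])] [array([297., 443.]), array([333.,  75.])]
0.7 [array([326., 450.]), array([330., 317.]), array([333., 103.])] [array([302., 444.]), array([338.,  75.])]
0.8 [array([333., 454.]), array([338., 321.]), array([343., 102.])] [array([308., 445.]), array([344.,  75.])]
0.9 [array([339., 459.]), array([347., 325.]), array([354., 102.])] [array([315., 446.]), array([351.,  75.])]
1.0 [array([347., 463.]), array([358., 328.]), array([366., 102.])] [array([323., 448.]), array([359.,  75.])]
1.1 [array([355., 466.]), array([369., 331.]), array([380., 102.])] [array([331., 449.]), array([367.,  75.])]
```

View pics/w13.png

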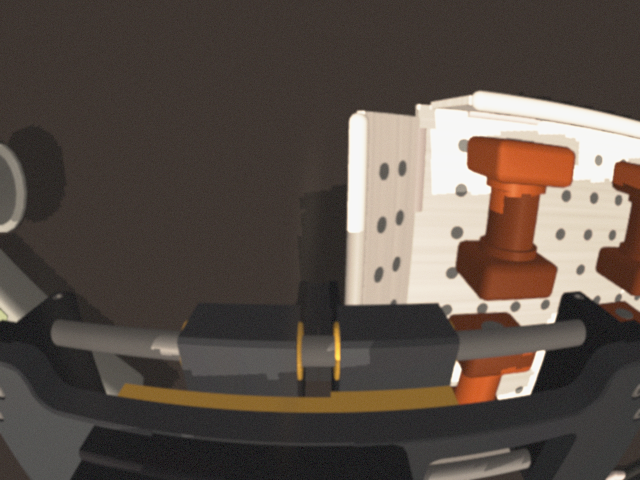

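View pics/t13.png

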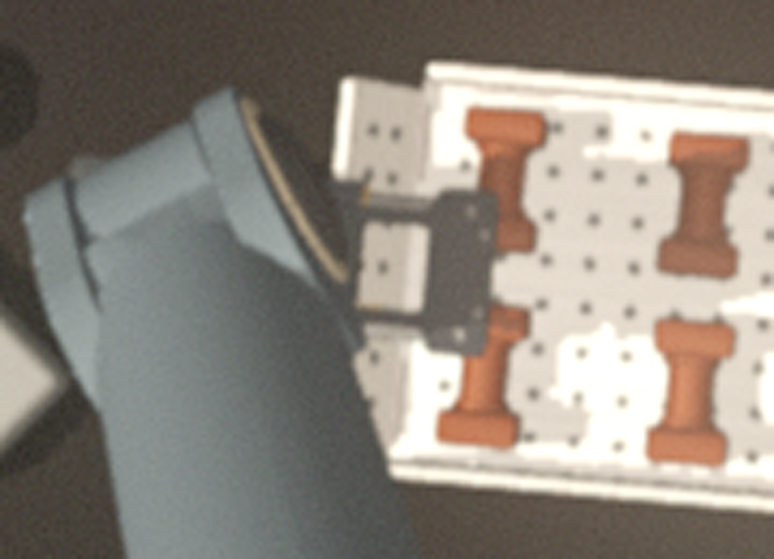

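Call:
send_rows:
  motion:
    - [0.0,0,-0.002,-0.0095,0,0,0]
    - [0.0,0,0.004,-0.0145,0,0,0]
    - [0.0,0,0.01,-0.0165,0,0,0]
    - [0.0,0,0.016,-0.0175,0,0,0]
    - [0.0,0,0.016,-0.0175,0,0,0]

```text
t: 30.8
tcp_pos: [0.5587, 0.1347, 0.0293]
ee_rot: [3.139, -0.112, 0.002]
ft_force: [1.3, 1.8, 2.4]
grip_width: 0.0005
```

Run:
```python
from h import *
st()
```

```text
t 30.8 tray tcp [-0.0017  0.163   0.0293] f [1.3 1.8 2.4] w 0.0005
rot err [ 0.0003 -0.0015 -0.0016] j [-0.14  0.55 -0.23  1.93  0.19  0.68 -2.12]
```

Moving freely at 2–3 N. Continue to the stop.

Call:
send_rows:
  motion:
    - [0.0,0,0.003,0,0,0,0]
    - [0.0,0,0.005,0,0,0,0]
    - [0.0,0,0.007,0,0,0,0]
    - [0.0,0,0.007,0,0,0,0]

```text
t: 31.3
tcp_pos: [0.5578, 0.1295, 0.0287]
ee_rot: [-3.139, 0.109, -0.001]
ft_force: [2.5, 4.0, 2.0]
grip_width: -0.0
```

Call:
send_rows:
  motion:
    - [0.0,0,0.001,0,0,0,0]
    - [0.0,0,0.002,0,0,0,0]
    - [0.0,0,0.003,0,0,0,0]
    - [0.0,0,0.003,0,0,0,0]

```text
t: 31.8
tcp_pos: [0.5578, 0.1294, 0.0288]
ee_rot: [-3.135, 0.107, -0.003]
ft_force: [2.6, 9.1, -0.4]
grip_width: 0.0005
```

Run:
```python
from h import *
st()
```

```text
t 31.8 tray tcp [-0.0022  0.1576  0.0288] f [ 2.6  9.1 -0.4] w 0.0005
rot err [-0.0047 -0.0018  0.002 ] j [-0.12  0.55 -0.23  1.93  0.19  0.67 -2.11]
```

Call:
send_rows:
  motion:
    - [0.0,0,-0.03,0,0,0,0]
    - [0.0,0,-0.04,-0.05,0,0,0]
    - [0.0,0,-0.02,-0.1,0,0,0]
    - [0.0,0,0.04,-0.11,0,0,0]
    - [0.0,0,0.1,-0.11,0,0,0]
    - [0.0,0,0.16,-0.11,0,0,0]
    - [0.0,0,0.22,-0.11,0,0,0]
    - [0.0,0,0.28,-0.11,0,0,0]

```text
t: 32.8
tcp_pos: [0.5351, -0.1566, 0.1379]
ee_rot: [3.139, -0.112, -0.007]
ft_force: [0.8, -0.0, 0.1]
grip_width: 0.0003
```

Call:
send_rows:
  motion:
    - [0.0,0,0.06,0,0,0,0]
    - [0.0,0,0.11,0,0,0,0]
    - [0.0,0,0.11,0,0,0,0]
    - [0.0,0,0.11,0,0,0,0]

```text
t: 33.3
tcp_pos: [0.5285, -0.2629, 0.1378]
ee_rot: [-3.139, 0.111, 0.005]
ft_force: [-0.4, -0.0, -0.3]
grip_width: 0.0007
```

```bash
python3 chk.py t14
python3 - <<'E'
from h import *
i=camera_info('wrist')
cv2.imwrite('pics/w14.png',capture('wrist')[:,:,::-1])
for th in (.5,.6,.7,.8,.9):
    P=[wd([x,-.145-.05*np.cos(th),.004+.05*np.sin(th)]) for x in(-.089,.089)]
    print(th,[proj('wrist',p,i).round(0) for p in P],[((proj('top',p)-[230,195])*3.9).round(0) for p in P])
E
```

```text
t 33.3 tray tcp [-0.0041 -0.2358  0.1378] f [-0.4 -0.  -0.3] w 0.0007
rot err [-0.0009  0.0032 -0.0008] j [ 0.5   0.42 -0.15  1.82  0.08  0.91 -1.32]
513 [285.5 246.3] [19.2 33.6] 5.4 [0.0463 0.1027 0.034 ]
490 [333.  252.1] [18.4 33.1] 5.0 [0.0428 0.0034 0.034 ]
508 [381.9 256.7] [19.8 33. ] 5.4 [ 0.0421 -0.0985  0.034 ]
521 [281.5 291.7] [19.3 34. ] 4.8 [-0.048   0.1023  0.034 ]
501 [330. 296.] [18.5 33.5] 4.4 [-0.0479  0.0019  0.034 ]
520 [378.6 299.9] [20.3 33.7] 6.6 [-0.0473 -0.0987  0.034 ]
0.5 [array([264., 328.]), array([254., 112.])] [array([742., 503.]), array([766., 169.])]
0.6 [array([260., 330.]), array([250., 112.])] [array([739., 503.]), array([763., 168.])]
0.7 [array([256., 333.]), array([244., 112.])] [array([734., 503.]), array([759., 166.])]
0.8 [array([251., 335.]), array([239., 112.])] [array([729., 503.]), array([754., 165.])]
0.9 [array([246., 337.]), array([232., 112.])] [array([723., 503.]), array([748., 164.])]
```

View pics/w14.png

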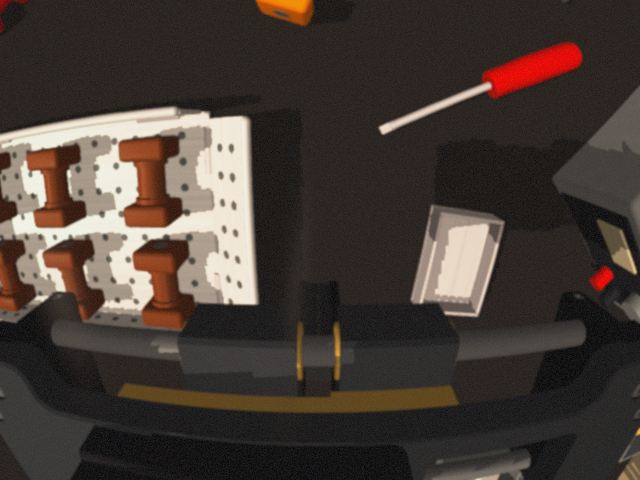

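View pics/t14.png

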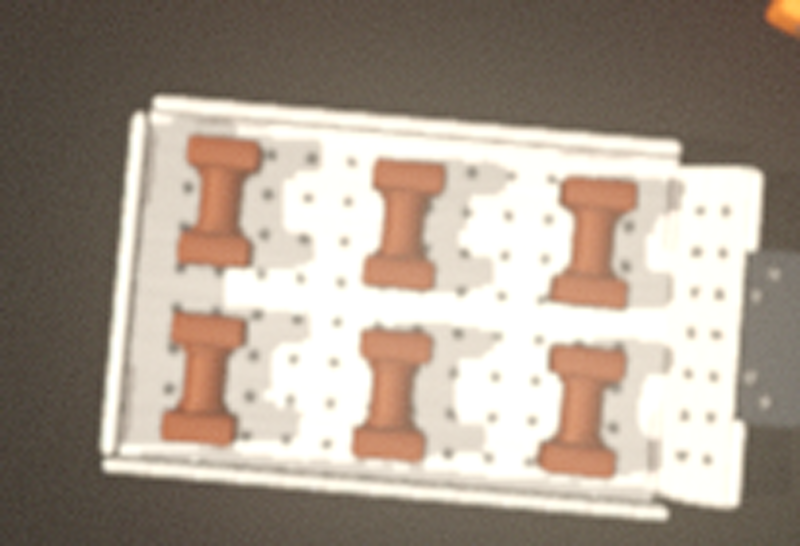

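Call:
send_rows:
  motion:
    - [0.0,0.002,0,0.06,0,0,0]
    - [0.0,0.002,0,0.115,0,0,0]
    - [0.0,0.002,0,0.128,0,0,0]
    - [0.0,0.002,-0.02,0.128,0,0,0]
    - [0.0,0.002,-0.034,0.128,0,0,0]
    - [0.0,0.002,-0.038,0.127,0,0,0]
    - [0.0,0.002,-0.038,0.127,0,0,0]

```text
t: 34.28
tcp_pos: [0.5355, -0.2253, 0.0132]
ee_rot: [3.139, -0.109, 0.004]
ft_force: [0.4, 0.4, -0.2]
grip_width: 0.0002
```

Run:
```python
from h import *
st()
```

```text
t 34.27 tray tcp [ 0.0004 -0.1978  0.0132] f [ 0.4  0.4 -0.2] w 0.0002
rot err [ 0.0008 -0.0023  0.0006] j [ 0.42  0.58 -0.13  1.92  0.12  0.64 -1.42]
```

Call:
send_rows:
  motion:
    - [0.0,0,-0.006,-0.004,0,0,0]
    - [0.0,0,-0.011,-0.008,0,0,0]
    - [0.0,0,-0.017,-0.013,0,0,0]
    - [0.0,0,-0.023,-0.016,0,0,0]
    - [0.0,0,-0.029,-0.018,0,0,0]
    - [0.0,0,-0.034,-0.019,0,0,0]
    - [0.0,0,-0.034,-0.019,0,0,0]

```text
t: 35.15
tcp_pos: [0.5374, -0.1901, 0.0309]
ee_rot: [-3.139, 0.108, -0.001]
ft_force: [0.2, -1.2, 1.1]
grip_width: 0.0005
```

Run:
```python
from h import *
st()
```

```text
t 35.15 tray tcp [-0.0002 -0.1625  0.0309] f [ 0.2 -1.2  1.1] w 0.0005
rot err [-0.0011 -0.0006  0.0011] j [ 0.37  0.54 -0.13  1.94  0.11  0.67 -1.47]
```

Call:
send_rows:
  motion:
    - [0.0,0,-0.003,0,0,0,0]
    - [0.0,0,-0.005,0,0,0,0]
    - [0.0,0,-0.006,0,0,0,0]
    - [0.0,0,-0.006,0,0,0,0]

```text
t: 35.65
tcp_pos: [0.5375, -0.187, 0.0308]
ee_rot: [3.138, -0.112, 0.001]
ft_force: [0.6, -5.8, 1.7]
grip_width: 0.0005
```

Call:
send_rows:
  motion:
    - [0.0,0,-0.001,0,0,0,0]
    - [0.0,0,-0.002,0,0,0,0]
    - [0.0,0,-0.003,0,0,0,0]
    - [0.0,0,-0.003,0,0,0,0]

```text
t: 36.15
tcp_pos: [0.5375, -0.1869, 0.0308]
ee_rot: [3.135, -0.114, 0.002]
ft_force: [0.8, -10.1, 0.4]
grip_width: 0.0005
```

Run:
```python
from h import *
st()
```

```text
t 36.15 tray tcp [-0.0004 -0.1594  0.0308] f [  0.8 -10.1   0.4] w 0.0005
rot err [ 0.0047 -0.0012 -0.003 ] j [ 0.36  0.54 -0.13  1.95  0.11  0.66 -1.49]
```

All three at their stops. Retreat and check.

Call:
send_rows:
  motion:
    - [0.0,0,0.03,0,0,0,0]
    - [0.0,0,0.05,-0.05,0,0,0]
    - [0.0,0,0.08,-0.11,0,0,0]
    - [0.0,0,0.14,-0.13,0,0,0]
    - [0.0,0,0.18,-0.13,0,0,0]
    - [0.0,0,0.18,-0.13,0,0,0]
    - [0.0,0,0.18,-0.13,0,0,0]

```text
t: 37.02
tcp_pos: [0.5249, -0.3601, 0.1596]
ee_rot: [-3.137, 0.108, 0.002]
ft_force: [1.0, 0.7, 0.7]
grip_width: 0.0005
```

```bash
python3 chk.py t15
python3 - <<'E'
from h import *
cv2.imwrite('pics/s15.png',cv2.resize(capture('scene')[:,:,::-1][150:310,200:430],None,fx=3.4,fy=3.4,interpolation=cv2.INTER_CUBIC))
# expected top-pixel (crop) of rims at 1.571 and 1.43
for th in(1.571,1.43,1.35):
    a,b=.05*np.cos(th),.004+.05*np.sin(th)
    print(th,[((proj('top',wd(p))-[230,195])*3.9).round(0) for p in([.095+a,0,b],[0,.145+a,b],[0,-.145-a,b])])
E
```

```text
t 37.02 tray tcp [-0.0008 -0.333   0.1596] f [1.  0.7 0.7] w 0.0005
rot err [-0.0029  0.0015  0.0009] j [ 0.62  0.47 -0.12  1.69  0.06  0.99 -1.16]
515 [285.5 246.3] [19.2 33.6] 5.2 [0.0463 0.1026 0.034 ]
491 [333.  252.1] [18.4 33.1] 5.0 [0.0428 0.0034 0.034 ]
508 [381.9 256.6] [19.8 33. ] 5.4 [ 0.0423 -0.0985  0.034 ]
518 [281.5 291.7] [19.3 34. ] 5.0 [-0.048   0.1023  0.034 ]
502 [330. 296.] [18.4 33.5] 4.4 [-0.0479  0.0018  0.034 ]
520 [378.6 299.9] [20.3 33.7] 6.3 [-0.0473 -0.0985  0.034 ]
1.571 [array([418., 122.]), array([125., 279.]), array([680., 327.])]
1.43 [array([419., 109.]), array([112., 278.]), array([693., 329.])]
1.35 [array([419., 102.]), array([104., 277.]), array([700., 329.])]
```

View pics/t15.png

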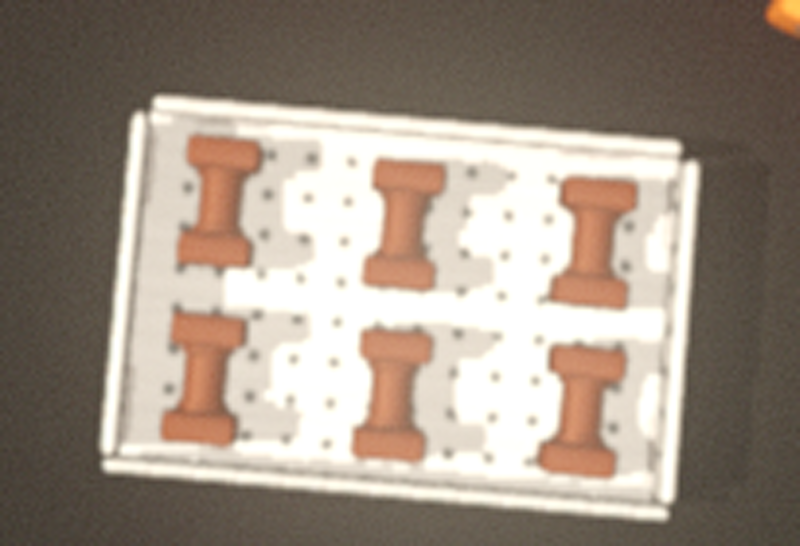

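View pics/s15.png

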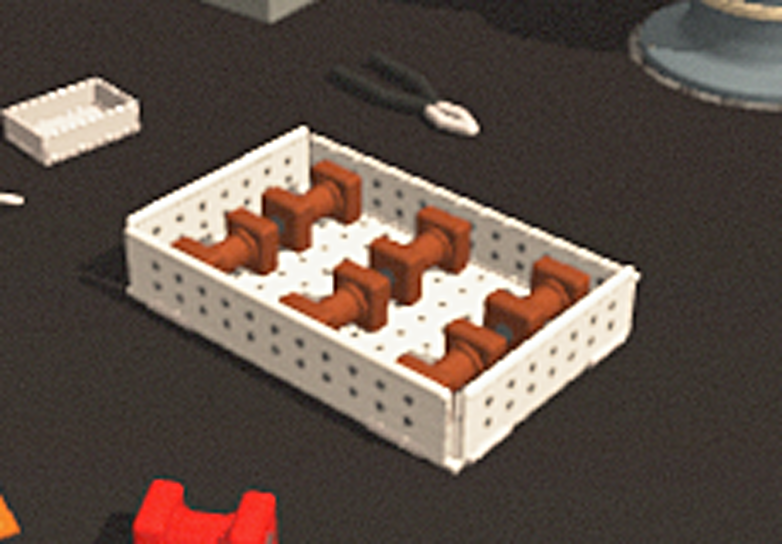

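```bash
python3 -c "
from rig import order
print(order.finish_job())"
```

```text
the job is handed in; nothing more can be done
None
```

The job is handed in at about 37 s. The six insulators lie flat in an even 2 × 3 layer on the tray floor, and all three hinged sides are upright.

- **Spread:** the last top view puts the centres at about x ±45 mm and y −98, +2 and +102 mm in the tray frame. That leaves roughly 20 mm clear lengthwise and 60 mm sideways, with one insulator in each corner and none touching.
- **Shift put right:** the near-middle insulator was found about 13 mm from where I had set it. I lifted it and set it back in line.
- **Sides:** each was pushed until it stopped moving, at about 10 N. In the last top view the rims sit where the upright position (1.57 rad) should put them, as near as I could read it. The left side jammed at first when pushed straight in, at about 20 N. It went up freely when I moved inwards and up along its arc.
- **Other things:** I judged by eye that nothing else on the bench had moved. I did not measure it, and the last top view I looked at shows only the tray. No check failed.

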